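# Sow the small pots in the pinned jig

## Robot

A 7-joint arm with a two-finger parallel gripper is mounted at the origin on the work surface. World frame = base frame: x ahead of the robot, y to its left, z up, the work surface at z = 0. Lengths are in m, angles in rad, forces in N, time in s.
With the tool pointing down it reaches from about 0.4 to 0.875 m from the base axis. Payload 19.3 kg.
Tool frame: the origin (TCP) lies at the very end of the fingers, on their centre line; the grasp point (between the pads) lies 19 mm behind it; z points along the fingers, y is the direction in which the jaws open and shut (so a half turn about z gives the same grasp; the last joint's range is limited). The gripper opens to 85 mm and grips with 20 to 120 N. Pads are 22 mm wide; open, the fingers measure 114 mm over their backs; the gripper's body (76 mm by 85 mm) begins 54 mm behind the grasp point. The pads swing forward as they close: fully open they stand 13 mm farther back than shut.
Start: joints at [-1.389, 0.521, -0.036, 1.599, 0.021, 1.021, -0.113], TCP at [0.156, 0.605, 0.231] pointing down, gripper open.
Joint ranges: [-2.91, 2.91], [-0.3, 2.13], [-1.5, 1.42], [0.17, 2.43], [-1.26, 4.41], [0.16, 1.93], [-2.52, 2.52]. Speed limits (rad/s): [1.89, 1.89, 2.39, 2.39, 3.01, 3.01, 3.01].

## Interface

Orientations are given as [roll, pitch, yaw] about the fixed x, y, z axes, in that order (R = Rz(yaw) Ry(pitch) Rx(roll)).
In Python, from workcell import bot gives the robot as it stands.
- The arm moves only by the tool carry_out, never from a script. Its argument "targets" is a list of rows, each a list of 7 numbers: the shift along the tool's x, y, z in mm, then the turn, a rotation vector about the tool's x, y, z in units of 6 degrees (1.0 is 6 degrees), then the closure in counts, from 0 (fully open) to 255 (shut). A call has 1 to 5 rows; each row shifts and turns the commanded pose from where the row before left it, along the tool's axes as they then stand; what a row does not reach is not made up. A row lasts 1/12 s, in which the tool goes at most 41.7 mm and 7.16 degrees, less where a joint would pass 70% of its speed; a pose out of reach is approached as far as the arm can. A call is refused whole if a number of a shift passes 41.7 or a number of a turn 1, either way. A call with a gripper value outside its range is refused whole. The fingers move at their own pace and stop on an object; "force" is the grip in N (left out, the last holds). Time passes only in rows, so rows that do not move let the fingers close. It gives the time, the measured TCP pose, the force and the opening at its end, in the units of the state.
- bot.observe(): the state, without advancing time (a new reading comes with each control period).
- bot.grab_frame(name): name is "scene" or "top" or "wrist"; returns a dict with "color" (400x640x3 uint8, red, green, blue), "z_map" (400x640 float32, m along the optical axis (not along the pixel's ray), 0 where there is no reading), "K" (3x3 intrinsics, pixels), "cam_to_world" (4x4, takes a point from camera to world coordinates); the wrist camera has in their place "T_tool_cam" (4x4, takes a point from camera to tool coordinates, whose origin is the TCP and whose axes are the flange's). Camera axes: x right, y down, z forward; pixel columns grow to the right and rows downward; lengths in m; the calibration is good to about 2 mm. A picture is of the moment at which its call begins: read the wrist's pose just before it.
- bot.job_done(): hands the job in, once; it reports no verdict.
The state is a dict: "clock": time; "qpos": joint angles; "qd": joint speeds; "joint_efforts": joint torques, N m; "position": TCP position; "tool_rot": TCP orientation; "force": force on the tool from outside, world axes, zero at the start; "moment": the same for the moment, N m; "grip_width": finger opening in m.
Only numpy, scipy, OpenCV 4.12 (cv2) and the standard library are available. Lean on these libraries where they do the work, as an engineer would, in place of code of your own. Each camera call takes 0.05 s, during which the arm holds its last target. There are 200 camera calls.

## Task

Stand every small black pot from the grey tray in a pocket of the sowing jig, one to a pocket, then lower the aluminium sowing plate over the jig's two pins until it lies flush. With the plate down, twist the release knob clockwise to its stop and let it spring back, then lift the plate off and lay it flat, handle up, on the middle of its cork mat and stand all the pots upright back in the grey tray; leave the wooden dibber where it lies.

Things in the scene. Friction and masses are not known exactly. Their poses are not given: they have to be found in the camera images.
- jig: Fixed plywood sowing jig; place and yaw vary. Origin under its middle, on the bench. y along the line of its two pins, z up, -x towards the knob. Deck 160 mm (x) by 226 mm (y), top 30 mm above the bench, four square pockets 54 x 54 mm, 14 mm deep, at x +-43, y +-38 mm. At each end an aluminium cheek 130 mm along x, 26 mm thick, centred at y +-98, top 86 mm above the bench.
- pin1 (a point): Middle of the foot of one upright steel locating pin on top of a cheek, jig x 0, y -96 mm, 86 mm above the bench: 12 mm diameter, 26 mm tall, its last 12 mm a cone. Axes: the jig's.
- pin2 (a point): The same for the other locating pin, at jig x 0, y +96 mm.
- seat (a point): Where the plate's handle centre (point plate_grip) is when the plate lies flush, its underside on both cheek tops and the pins through its holes: over the jig's middle, 111 mm above the bench. Axes: the jig's own.
- plate_grip (a point): Aluminium sowing plate, 136 mm (x) by 222 mm (y), 5 mm thick, about 0.35 kg, on the cork mat at the start. Pin holes 15.5 mm diameter at x 0, y +-96 mm; four 20 mm square windows. On its middle a handle block 70 mm along x, 16 mm thick along y, 40 mm tall. Point: handle centre, 25 mm above the plate's underside. Plate axes, z up. Fits either way round (half a turn).
- tray_c (a point): Fixed shallow grey plastic tray, 250 x 250 mm outside, floor 4 mm thick, walls 4 mm thick and 16 mm high; place and yaw vary a little. This point is over its middle, 34 mm above the bench: the height of the centre of a pot standing in the tray. Axes: the tray's own, x and y along its sides, z up.
- mat_c (a point): Fixed cork mat, 170 x 250 mm (its y the long way), 8 mm thick, where the plate lives. This point is above the mat's centre, 33 mm above the bench: where the handle centre is when the plate lies centred on the mat. Axes: the mat's own, z up.
- knob_grip (a point): Black release knob on the jig's robot side, upright axis at jig x -155, y 0 mm: a 60 mm disc whose top is 42 mm above the bench, with a raised grip bar on it 56 mm long, 14 mm thick, its top 78 mm above the bench. This point is on the axis, 63 mm above the bench, in the grip bar. Axes turn with the knob: y along the bar.
- knob (a joint): Turn of the release knob in rad: 0 at rest, grows as it is turned clockwise seen from above, up to the hard stop at 1.2. A spring (0.04 N m at rest, 0.16 N m at the stop) brings it back to 0 when let go.
- pocket1 (a point): Pocket of the jig: near, -y (jig frame: x -43, y -38). The point is where the centre of a pot standing in it is, 46 mm above the bench (30 mm above the pocket floor).
- pocket2 (a point): Pocket of the jig: near, +y (x -43, y +38). The point is where the centre of a pot standing in it is, 46 mm above the bench (30 mm above the pocket floor).
- pocket3 (a point): Pocket of the jig: far, -y (x +43, y -38). The point is where the centre of a pot standing in it is, 46 mm above the bench (30 mm above the pocket floor).
- pocket4 (a point): Pocket of the jig: far, +y (x +43, y +38). The point is where the centre of a pot standing in it is, 46 mm above the bench (30 mm above the pocket floor).
- pot1_c (a point): Small empty black nursery pot, round, open at the top, 60 mm tall, 43 mm diameter at the foot and 48 mm at the rim, 3 mm wall, 60 g, standing upright in the grey tray. The point is on its axis half-way up; z along its axis. Two to four such pots are present.
- pot2_c (a point): Small empty black nursery pot, round, open at the top, 60 mm tall, 43 mm diameter at the foot and 48 mm at the rim, 3 mm wall, 60 g, standing upright in the grey tray. The point is on its axis half-way up; z along its axis. Two to four such pots are present.
- pot3_c (a point): Small empty black nursery pot, round, open at the top, 60 mm tall, 43 mm diameter at the foot and 48 mm at the rim, 3 mm wall, 60 g, standing upright in the grey tray. The point is on its axis half-way up; z along its axis. Two to four such pots are present.
- pot4_c (a point): Small empty black nursery pot, round, open at the top, 60 mm tall, 43 mm diameter at the foot and 48 mm at the rim, 3 mm wall, 60 g, standing upright in the grey tray. The point is on its axis half-way up; z along its axis. Two to four such pots are present.
- dibber_c (a point): Wooden dibber, 24 mm thick, about 230 mm long with a T handle, lying on the bench; bystander. Point on its shaft.
There are look-alikes about, which are no part of the job. What is shaped like the part that bears pot1_c but yellow is not meant.

How it is judged:
On the way, in this order (a step that is already met when the one before it is completed fails the run):
1. every pot present stands upright in a pocket of the jig ((distance between pot1_c and pocket1 below 0.012 m or distance between pot1_c and pocket2 below 0.012 m or distance between pot1_c and pocket3 below 0.012 m or distance between pot1_c and pocket4 below 0.012 m) and angle between each of pot1_c, pot2_c, pot3_c, pot4_c's own z axis and vertical below 0.15 rad and (distance between pot2_c and pocket1 below 0.012 m or distance between pot2_c and pocket2 below 0.012 m or distance between pot2_c and pocket3 below 0.012 m or distance between pot2_c and pocket4 below 0.012 m) and (distance between pot3_c and pocket1 below 0.012 m or distance between pot3_c and pocket2 below 0.012 m or distance between pot3_c and pocket3 below 0.012 m or distance between pot3_c and pocket4 below 0.012 m) and (distance between pot4_c and pocket1 below 0.012 m or distance between pot4_c and pocket2 below 0.012 m or distance between pot4_c and pocket3 below 0.012 m or distance between pot4_c and pocket4 below 0.012 m)), for 0.2 s.
2. the plate lies flush on both cheeks, over the pins, the pots under it (all of step 1 and horizontal distance between plate_grip and seat below 0.005 m and z of plate_grip in the frame of seat between -0.0035 and 0.0035 m and angle between plate_grip's own z axis and vertical below 0.03 rad and angle between the y axis of plate_grip and the y axis of seat, either way round below 0.05 rad), for 0.3 s.
3. the knob is turned to its stop while the plate lies flush (horizontal distance between plate_grip and seat below 0.005 m and z of plate_grip in the frame of seat between -0.0035 and 0.0035 m and angle between plate_grip's own z axis and vertical below 0.03 rad and angle between the y axis of plate_grip and the y axis of seat, either way round below 0.05 rad and value of joint knob above 1.1 rad), for 0.1 s.
4. the knob has sprung back (value of joint knob below 0.1 rad), for 0.2 s.
At the end, for the whole second after the job is handed in: Every pot present stands upright (within 0.15 rad) on the floor of the grey tray (axis within 105 mm of the tray's middle along each of its sides), the knob is back at rest (below 0.1 rad), and the plate lies flat and still on the cork mat, handle up, its middle within 40 mm of the mat's middle (x of pot1_c in the frame of tray_c between -0.105 and 0.105 m and y of pot1_c in the frame of tray_c between -0.105 and 0.105 m and z of pot1_c in the frame of tray_c between -0.008 and 0.008 m and angle between each of pot1_c, pot2_c, pot3_c, pot4_c's own z axis and vertical below 0.15 rad and x of pot2_c in the frame of tray_c between -0.105 and 0.105 m and y of pot2_c in the frame of tray_c between -0.105 and 0.105 m and z of pot2_c in the frame of tray_c between -0.008 and 0.008 m and x of pot3_c in the frame of tray_c between -0.105 and 0.105 m and y of pot3_c in the frame of tray_c between -0.105 and 0.105 m and z of pot3_c in the frame of tray_c between -0.008 and 0.008 m and x of pot4_c in the frame of tray_c between -0.105 and 0.105 m and y of pot4_c in the frame of tray_c between -0.105 and 0.105 m and z of pot4_c in the frame of tray_c between -0.008 and 0.008 m and horizontal distance between plate_grip and mat_c below 0.04 m and angle between plate_grip's own z axis and vertical below 0.05 rad and z of plate_grip in the frame of mat_c below 0.006 m and value of joint knob below 0.1 rad and linear speed of plate below 0.02 m/s); the robot touches nothing.
It fails at once if the dibber is shifted by more than 50 mm (distance of dibber_c from where it was at the start of the episode above 0.05 m).
Of pot1, pot2, pot3, pot4 only 2 to 4 are there at a start; the rules pass over those that are not, and their reading is None.
At some moment in a run one of pot1, pot2, pot3, pot4, plate may be knocked a few centimetres aside while the robot is not near it.
Once in a run the grip may slacken for a moment while it holds something.
It also fails if it takes over 210 s, if anything falls off the work surface, if the arm or the gripper's body presses on something with over 40 N, if the wrist force passes 120 N, or if a joint passes its speed limit or range.

## Working session

There is one attempt and no reset: what is moved stays moved. The work goes in short steps, Python scripts to look and compute and a tool call to move; the robot and the scene stay as the last step left them, time stands still between calls to the robot, and variables do not carry over. Pictures are saved under pics/ and viewed, about 12 in all and at most 16, crops included, and the job is handed in when it is done.

Besides the shell and the picture viewer there is one more tool, called by a JSON object that holds its "op" and its "data". carry_out: Moves the arm, as the interface text tells. Its arguments: {"type":"object","properties":{"targets":{"type":"array","items":{"type":"array","items":{"type":"number"}}},"force":{"type":"number"}},"required":["targets"]}

```bash
mkdir -p pics; ls; cat > h.py <<'E'
import numpy as np, cv2, os
from scipy.spatial.transform import Rotation as R
from workcell import bot
def snap(n, f):
    s=bot.observe(); g=bot.grab_frame(n)
    if n=="wrist":
        T=np.eye(4); T[:3,:3]=R.from_euler('xyz',s['tool_rot']).as_matrix(); T[:3,3]=s['position']
        g['cam_to_world']=T@g['T_tool_cam']
    np.savez(f'pics/{f}.npz',**g); cv2.imwrite(f'pics/{f}.png',g['color'][:,:,::-1]); return g
def load(f): return dict(np.load(f'pics/{f}.npz'))
def ray(g,u,v,z):  # pixel -> point on plane z
    d=g['cam_to_world'][:3,:3]@np.linalg.inv(g['K'])@[u,v,1]; o=g['cam_to_world'][:3,3]
    return o+d*(z-o[2])/d[2]
def cloud(g):
    v,u=np.mgrid[:400,:640]; Z=g['z_map']
    p=np.stack([u,v,np.ones_like(u)],-1)@np.linalg.inv(g['K']).T*Z[...,None]
    return p@g['cam_to_world'][:3,:3].T+g['cam_to_world'][:3,3]
E
python3 - <<'E'
from h import *
s=bot.observe(); print({k:np.round(v,3) for k,v in s.items()})
for n in ("top","scene","wrist"):
    g=snap(n,n+'0'); print(n,np.round(g['cam_to_world'],3).tolist(),np.round(g['K'],1).tolist())
E
```

```text
pics
{'clock': np.float64(0.0), 'qpos': array([-1.389,  0.522, -0.036,  1.6  ,  0.021,  1.021, -0.113]), 'qd': array([-0.001,  0.002, -0.   ,  0.   ,  0.   ,  0.002,  0.001]), 'joint_efforts': array([ 0.0000e+00, -9.2711e+01,  1.9800e+00, -3.6996e+01,  1.8000e-02,
        8.0000e-03,  0.0000e+00]), 'position': array([0.156, 0.605, 0.231]), 'tool_rot': array([-3.14,  0.  ,  2.89]), 'force': array([-0.28 , -0.667,  0.035]), 'moment': array([ 0.003, -0.02 ,  0.027]), 'grip_width': np.float64(0.085)}
top [[0.003, -0.989, 0.148, 0.274], [-1.0, -0.0, 0.018, -0.096], [-0.018, -0.148, -0.989, 1.386], [0.0, 0.0, 0.0, 1.0]] [[467.4, 0.0, 320.6], [0.0, 467.4, 199.4], [0.0, 0.0, 1.0]]
scene [[-0.397, 0.649, -0.649, 1.289], [0.917, 0.295, -0.267, 0.263], [0.019, -0.701, -0.713, 1.011], [0.0, 0.0, 0.0, 1.0]] [[446.0, 0.0, 320.3], [0.0, 446.0, 201.6], [0.0, 0.0, 1.0]]
wrist [[0.249, 0.933, 0.259, 0.089], [0.968, -0.24, -0.068, 0.621], [-0.001, 0.268, -0.963, 0.372], [0.0, 0.0, 0.0, 1.0]] [[285.8, 0.0, 319.5], [0.0, 285.8, 196.3], [0.0, 0.0, 1.0]]
```

View pics/top0.png

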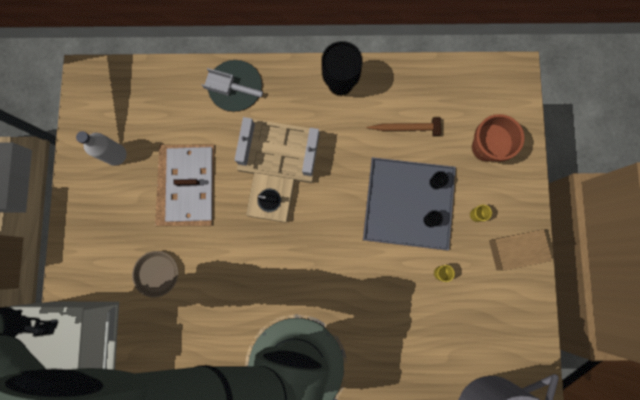

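View pics/scene0.png

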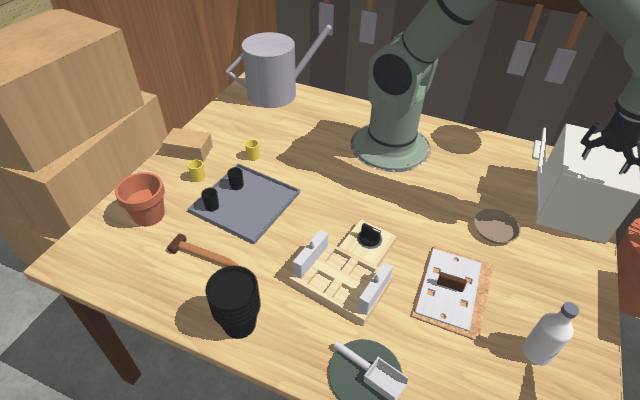

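```bash
cat >> h.py <<'E'
def rect(pts):
    (c,wh,a)=cv2.minAreaRect(np.float32(pts[:,:2]*1000)); return np.round(c,1),np.round(wh,1),round(a,1)
E
python3 - <<'E'
from h import *
for n in ('top0','scene0'):
    g=load(n); P=cloud(g); c=g['color'].astype(int); x,y,z=P[...,0],P[...,1],P[...,2]
    def sel(name,m,zlo,zhi,box):
        m=m&(z>zlo)&(z<zhi)&(x>box[0])&(x<box[1])&(y>box[2])&(y<box[3])&(g['z_map']>0)
        m=m.astype(np.uint8)
        k,l,st,ce=cv2.connectedComponentsWithStats(m)
        for i in range(1,k):
            if st[i,4]>25:
                p=P[l==i]; print(n,name,st[i,4],'px',np.round(ce[i]),'med',np.round(np.median(p,0),4),rect(p))
    allm=np.ones(z.shape,bool); dark=c.max(-1)<60
    wkx=(.25,.85)
    sel('cheek',allm,.078,.095,(.4,.8,-.12,.22))
    sel('pot',dark,.045,.08,(.35,.75,-.6,-.2))
    sel('knob',dark,.06,.09,(.35,.6,-.1,.15))
    sel('handle',c.max(-1)<140,.045,.065,(.35,.7,.15,.45))
    sel('plate',c.min(-1)>120,.006,.022,(.35,.7,.1,.45))
    sel('mat+plate',allm,.005,.03,(.35,.7,.1,.45))
    hsv=cv2.cvtColor(g['color'],cv2.COLOR_RGB2HSV)
    sel('tray',(hsv[...,1]<90)&(c.max(-1)>60),-.005,.03,(.3,.8,-.6,-.15))
    sel('deck',allm,.022,.038,(.35,.8,-.12,.22))
E
```

```text
top0 cheek 411 px [243. 140.] med [0.6392 0.1514 0.0861] (array([643.1, 152.3]), array([ 28.7, 131.4]), 81.4)
top0 cheek 405 px [310. 150.] med [ 0.6072 -0.0419  0.086 ] (array([611.3, -41.4]), array([ 26.4, 131. ]), 80.4)
top0 cheek 27 px [262. 197.] med [0.4758 0.094  0.0795] (array([476.5,  91. ]), array([29.9, 11.4]), 81.6)
top0 pot 105 px [440. 179.] med [ 0.5332 -0.4163  0.0612] (array([ 531.5, -414.1]), array([45.5, 47. ]), 13.6)
top0 pot 88 px [435. 218.] med [ 0.4192 -0.4006  0.0612] (array([ 417.7, -393.9]), array([45.8, 45.7]), 56.9)
top0 knob 74 px [270. 199.] med [0.4709 0.0708 0.0766] (array([473.5,  77.1]), array([50.4, 13.4]), 81.4)
top0 handle 136 px [184. 181.] med [0.5264 0.3262 0.0518] (array([525.9, 326.1]), array([15.8, 69.2]), 0.1)
top0 plate 2804 px [188. 184.] med [0.5166 0.3275 0.0129] (array([528.2, 327.7]), array([224.4, 138.6]), 1.8)
top0 mat+plate 749 px [256. 168.] med [0.58   0.1206 0.0265] (array([561.3, 140.6]), array([ 80.8, 277.1]), 89.9)
top0 mat+plate 4113 px [185. 185.] med [0.5176 0.3357 0.0117] (array([525.6, 338. ]), array([252. , 174.5]), 0.
[... 1574 characters left out ...]
 mat+plate 4758 px [454. 293.] med [0.5499 0.345  0.0126] (array([525.2, 341.7]), array([257.7, 172.1]), 0.9)
scene0 mat+plate 98 px [381. 295.] med [0.6358 0.1702 0.0202] (array([633.6, 170.8]), array([  5.5, 130.1]), 80.7)
scene0 tray 8551 px [240. 211.] med [ 0.511  -0.3128  0.0026] (array([ 500.2, -375. ]), array([400.3, 449.8]), 0.0)
scene0 tray 46 px [170. 204.] med [ 5.745e-01 -5.423e-01  1.000e-04] (array([ 573.9, -538.4]), array([62.3, 14.9]), 82.4)
scene0 tray 2234 px [165. 259.] med [ 7.555e-01 -4.088e-01  1.000e-04] (array([ 754.9, -431.2]), array([338.2,  90.5]), 89.2)
scene0 deck 3380 px [348. 267.] med [0.602  0.0625 0.0304] (array([563.9,  68.3]), array([226.2, 294.4]), 80.5)
```

{"op": "carry_out", "data": {"targets": [[0, 0, -7, 0, 0, 1, 0], [0, 0, -7, 0, 0, 1, 0], [0, 0, -7, 0, 0, 1, 0], [0, 0, -7, 0, 0, 1, 0], [0, 0, -7, 0, 0, 1, 0]], "force": 30}}

```text
clock: 0.57
position: [0.1557, 0.6051, 0.2664]
tool_rot: [-3.141, 0.0, 2.361]
force: [-0.3, 0.1, -0.2]
grip_width: 0.0854
```

{"op": "carry_out", "data": {"targets": [[0, 0, -7, 0, 0, 1, 0], [0, 0, -7, 0, 0, 1, 0], [0, 0, -7, 0, 0, 1, 0], [0, 0, -7, 0, 0, 1, 0], [0, 0, -7, 0, 0, 1, 0]]}}

```text
clock: 0.98
position: [0.1557, 0.6051, 0.3014]
tool_rot: [-3.141, 0.0, 1.837]
force: [-0.8, 0.2, 0.5]
grip_width: 0.0855
```

{"op": "carry_out", "data": {"targets": [[0, 0, -7, 0, 0, 1, 0], [0, 0, -7, 0, 0, 1, 0], [0, 0, -7, 0, 0, 1, 0], [0, 0, -7, 0, 0, 1, 0], [0, 0, 0, 0, 0, 0.15, 0]]}}

```text
clock: 1.4
position: [0.1558, 0.6056, 0.3303]
tool_rot: [3.141, -0.001, 1.403]
force: [-0.3, -0.0, 1.1]
grip_width: 0.0854
```

{"op": "carry_out", "data": {"targets": [[-25, 31.2, 0, 0, 0, 0, 0], [-25, 31.2, 0, 0, 0, 0, 0], [-25, 31.2, 0, 0, 0, 0, 0], [-25, 31.2, 0, 0, 0, 0, 0], [-25, 31.2, 0, 0, 0, 0, 0]]}}

```text
clock: 1.82
position: [0.2902, 0.4549, 0.3289]
tool_rot: [-3.142, 0.0, 1.412]
force: [1.5, -0.2, -0.2]
grip_width: 0.0854
```

{"op": "carry_out", "data": {"targets": [[-25, 31.2, 0, 0, 0, 0, 0], [-25, 31.2, 0, 0, 0, 0, 0], [-25, 31.2, 0, 0, 0, 0, 0], [-25, 31.2, 0, 0, 0, 0, 0], [-25, 31.2, 0, 0, 0, 0, 0]]}}

```text
clock: 2.23
position: [0.4239, 0.3063, 0.329]
tool_rot: [-3.142, 0.0, 1.412]
force: [1.6, 0.7, 0.2]
grip_width: 0.0853
```

{"op": "carry_out", "data": {"targets": [[-25, 31.2, 0, 0, 0, 0, 0], [-25, 31.2, 0, 0, 0, 0, 0], [-25, 31.2, 0, 0, 0, 0, 0], [-25, 31.2, 0, 0, 0, 0, 0], [-25, 31.2, 0, 0, 0, 0, 0]]}}

```text
clock: 2.65
position: [0.5576, 0.1577, 0.3289]
tool_rot: [-3.141, 0.0, 1.412]
force: [0.6, 1.5, 0.1]
grip_width: 0.0854
```

{"op": "carry_out", "data": {"targets": [[-25, 31.2, 0, 0, 0, 0, 0], [-25, 31.2, 0, 0, 0, 0, 0], [0, 0, 0, 0, 0, 0, 0], [0, 0, 0, 0, 0, 0, 0]]}}

```text
clock: 2.98
position: [0.6109, 0.0974, 0.3283]
tool_rot: [-3.141, 0.001, 1.407]
force: [-0.9, 0.9, -1.2]
grip_width: 0.0854
```

```bash
python3 - <<'E'
from h import *
g=snap('wrist','w1'); print(np.round(bot.observe()['position'],4)); P=cloud(g); z=P[...,2]
for nm,a,b in(('cheek',.08,.09),('deck',.025,.035),('pin',.093,.12),('hand',.045,.06),('knobbar',.07,.0795),('plate',.009,.017)):
    m=((z>a)&(z<b)&(P[...,0]>.35)&(P[...,0]<.8)&(P[...,1]>-.12)&(P[...,1]<.45)).astype(np.uint8)
    k,l,st,ce=cv2.connectedComponentsWithStats(m)
    for i in range(1,k):
        if st[i,4]>30: p=P[l==i]; print(nm,st[i,4],np.round(ce[i]),np.round(p.mean(0),4),rect(p))
E
```

```text
[0.6102 0.0994 0.3284]
cheek 2012 [338. 123.] [0.6424 0.1517 0.0847] (array([642.3, 151.5]), array([ 25.4, 129.9]), 80.6)
cheek 1409 [335. 258.] [ 0.61   -0.0401  0.0846] (array([610.1, -41.3]), array([ 26.8, 129.9]), 80.5)
deck 68 [239.  22.] [0.5322 0.3039 0.0299] (array([533.5, 309.1]), array([41.2, 12.8]), 71.6)
deck 11170 [297. 183.] [0.5675 0.0673 0.0288] (array([562. ,  65.7]), array([225.4, 290.2]), 80.5)
pin 77 [338. 125.] [0.6416 0.1498 0.1036] (array([642.1, 150.1]), array([10.9, 11.3]), 80.2)
pin 69 [336. 262.] [ 0.6104 -0.0369  0.1022] (array([609.9, -37.8]), array([11.6,  8.8]), 16.1)
pin 44 [469. 278.] [ 0.7977 -0.096   0.1007] (array([796.8, -96.6]), array([11.3,  5.6]), 84.4)
hand 388 [230.  14.] [0.5274 0.3074 0.0511] (array([526.8, 308.3]), array([15.7, 34.9]), 1.5)
hand 118 [236. 187.] [0.4801 0.0838 0.0528] (array([479.9,  81.4]), array([10.1, 55.1]), 1.1)
hand 328 [334. 242.] [ 0.6118 -0.0289  0.052 ] (array([612.4, -28.9]), array([  2.1, 129.5]), 80.2)
knobbar 397 [228. 192.] [0.4748 0.0819 0.0761] (array([473.7,  81.3]), array([54.6, 14.6]), 80.3)
knobbar 250 [335. 248.] [ 0.6119 -0.029   0.0749] (array([612.1, -29.1]), array([  2. , 129.7]), 80.7)
plate 8661 [233.  31.] [0.5173 0.2992 0.0118] (array([525.6, 304.7]), array([100.9, 226.9]), 89.6)
plate 1117 [307. 161.] [0.5898 0.099  0.0147] (array([589.5,  98.6]), array([52. , 53.5]), 80.6)
plate 1089 [362. 161.] [0.6755 0.085  0.0147] (array([675.4,  84.2]), array([52.7, 52.8]), 79.9)
plate 955 [308. 207.] [0.5772 0.0228 0.0148] (array([576.9,  22.4]), array([50.7, 54.1]), 80.6)
plate 931 [360. 207.] [0.663  0.0084 0.0147] (array([662.7,   8. ]), array([51.1, 53.2]), 80.5)
```

View pics/w1.png

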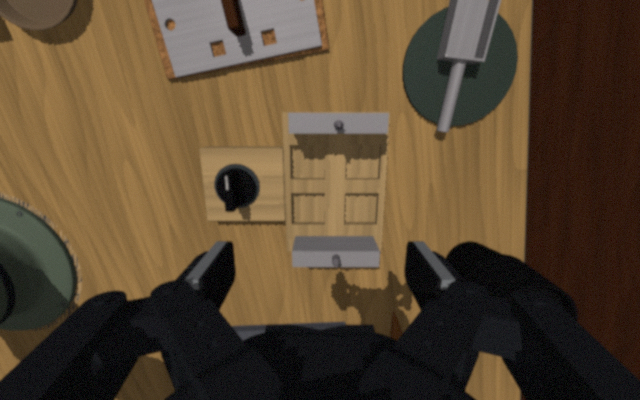

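{"op": "carry_out", "data": {"targets": [[-37, -4.4, 0, 0, 0, 0, 0], [-37, -4.4, 0, 0, 0, 0, 0], [-37, -4.4, 0, 0, 0, 0, 0], [-37, -4.4, 0, 0, 0, 0, 0], [-37, -4.4, 0, 0, 0, 0, 0]]}}

```text
clock: 3.45
position: [0.5575, -0.0788, 0.3293]
tool_rot: [-3.142, -0.001, 1.412]
force: [1.3, -0.3, 0.3]
grip_width: 0.0854
```

{"op": "carry_out", "data": {"targets": [[-37, -4.4, 0, 0, 0, 0, 0], [-37, -4.4, 0, 0, 0, 0, 0], [-37, -4.4, 0, 0, 0, 0, 0], [-37, -4.4, 0, 0, 0, 0, 0], [-37, -4.4, 0, 0, 0, 0, 0]]}}

```text
clock: 3.87
position: [0.5064, -0.2578, 0.3293]
tool_rot: [3.141, -0.001, 1.412]
force: [1.1, -0.1, 1.0]
grip_width: 0.0855
```

{"op": "carry_out", "data": {"targets": [[-37, -4.4, 0, 0, 0, 0, 0], [-37, -4.4, 0, 0, 0, 0, 0], [-37, -4.4, 0, 0, 0, 0, 0], [0, 0, 0, 0, 0, 0, 0], [0, 0, 0, 0, 0, 0, 0]]}}

```text
clock: 4.28
position: [0.4752, -0.3659, 0.329]
tool_rot: [-3.141, -0.0, 1.408]
force: [-0.2, 1.2, 0.3]
grip_width: 0.0854
```

```bash
cat >> h.py <<'E'
def comps(g,box,minpx=40,dark=None):
    P=cloud(g); z=P[...,2]; x0,x1,y0,y1,a,b=box
    m=(z>a)&(z<b)&(P[...,0]>x0)&(P[...,0]<x1)&(P[...,1]>y0)&(P[...,1]<y1)
    if dark: m&=g['color'].max(-1)<dark
    k,l,st,ce=cv2.connectedComponentsWithStats(m.astype(np.uint8))
    for i in range(1,k):
        if st[i,4]>minpx: p=P[l==i]; print(st[i,4],np.round(ce[i]),np.round(p.mean(0),4),rect(p))
E
python3 - <<'E'
from h import *
g=snap('wrist','w2'); print(np.round(bot.observe()['position'],4),bot.observe()['tool_rot'][2])
comps(g,(.3,.7,-.55,-.2,.055,.075)); comps(g,(.3,.7,-.55,-.2,-.003,.02),1000)
E
```

```text
[ 0.4761 -0.3644  0.329 ] 1.409791031251286
258 [284. 191.] [ 0.416  -0.395   0.0615] (array([ 416.5, -393.9]), array([46.4, 46. ]), 79.9)
262 [363. 192.] [ 0.5306 -0.4162  0.0613] (array([ 530.3, -415.1]), array([46.5, 47.1]), 65.7)
105 [439. 244.] [ 0.6357 -0.5165  0.0647] (array([ 640. , -517.1]), array([ 7., 44.]), 87.4)
154 [311. 266.] [ 0.4335 -0.5263  0.0583] (array([ 433.4, -529.3]), array([41.3, 46.6]), 89.9)
48773 [337. 144.] [ 0.5042 -0.352   0.0017] (array([ 500., -375.]), array([400., 350.]), 0.0)
```

View pics/w2.png

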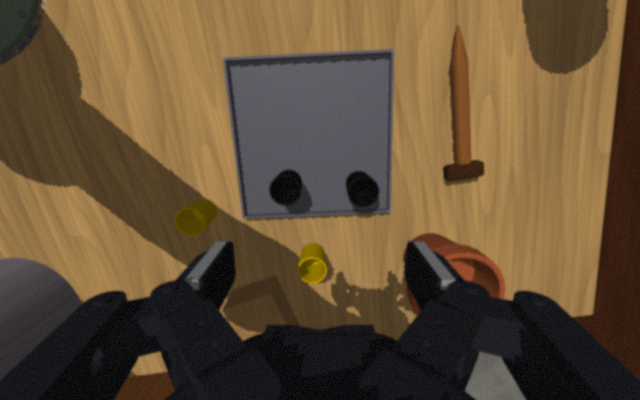

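{"op": "carry_out", "data": {"targets": [[-20, 31.2, 0, 0, 0, 0, 0], [-20, 31.2, 20, 0, 0, 0, 0], [0, 0, 36, 0, 0, 0, 0], [0, 0, 36, 0, 0, 0, 0], [0, 0, 36, 0, 0, 0, 0]]}}

```text
clock: 4.75
position: [0.5321, -0.4123, 0.1997]
tool_rot: [3.141, -0.001, 1.412]
force: [0.5, 0.3, -1.0]
grip_width: 0.0854
```

{"op": "carry_out", "data": {"targets": [[0, 0, 36, 0, 0, 0, 0], [0, 0, 36, 0, 0, 0, 0], [0, 0, 20, 0, 0, 0, 0], [0, 0, 0, 0, 0, 0, 0], [0, 0, 0, 0, 0, 0, 0]]}}

```text
clock: 5.17
position: [0.5315, -0.4129, 0.1095]
tool_rot: [-3.141, -0.001, 1.411]
force: [-0.0, 0.2, 0.7]
grip_width: 0.0858
```

```bash
python3 - <<'E'
from h import *
s=bot.observe(); print(np.round(s['position'],4),s['tool_rot'][2])
g=snap('wrist','w3'); comps(g,(.36,.64,-.5,-.2,.055,.075))
g=snap('top','t3'); comps(g,(.36,.64,-.5,-.2,.05,.075),20,60)
E
```

```text
[ 0.5315 -0.4129  0.1095] 1.4107408948805866
1594 [155. 215.] [ 0.416  -0.3941  0.0607] (array([ 417.1, -394.2]), array([47.6, 47.5]), 6.8)
1190 [321. 221.] [ 0.5302 -0.4168  0.0612] (array([ 530.6, -415.3]), array([47.3, 46.8]), 84.1)
33 [440. 219.] [ 0.4163 -0.4119  0.0604] (array([ 415.5, -410.6]), array([11.2, 35.3]), 81.6)
21 [429. 223.] [ 0.4053 -0.3778  0.0623] (array([ 406.4, -378.1]), array([31.9,  7.4]), 36.5)
```

{"op": "carry_out", "data": {"targets": [[-1.5, 0, 30, 0, 0, 0, 0], [0, 0, 30, 0, 0, 0, 0], [0, 0, 29, 0, 0, 0, 0], [0, 0, 0, 0, 0, 0, 0], [0, 0, 0, 0, 0, 0, 200]], "force": 40}}

```text
clock: 5.68
position: [0.5307, -0.4162, 0.0216]
tool_rot: [3.141, 0.0, 1.408]
force: [1.2, 0.5, 1.5]
grip_width: 0.0757
```

{"op": "carry_out", "data": {"targets": [[0, 0, 0, 0, 0, 0, 200], [0, 0, 0, 0, 0, 0, 200], [0, 0, 0, 0, 0, 0, 200], [0, 0, 0, 0, 0, 0, 200], [0, 0, 0, 0, 0, 0, 200]]}}

```text
clock: 6.1
position: [0.5316, -0.4171, 0.0232]
tool_rot: [3.138, 0.001, 1.408]
force: [-0.3, 1.1, 12.5]
grip_width: 0.0459
```

{"op": "carry_out", "data": {"targets": [[0, 0, -10, 0, 0, 0, 200], [0, 0, -20, 0, 0, 0, 200], [0, 0, -30, 0, 0, 0, 200], [0, 0, -30, 0, 0, 0, 200], [0, 0, -30, 0, 0, 0, 200]]}}

```text
clock: 6.52
position: [0.5303, -0.4164, 0.1434]
tool_rot: [3.141, 0.001, 1.408]
force: [0.7, 0.1, -0.5]
grip_width: 0.0463
```

{"op": "carry_out", "data": {"targets": [[0, 0, -30, 0, 0, 0, 200], [0, 0, -10, 0, 0, 0, 200], [0, 0, 0, 0, 0, 0, 200]]}}

```text
clock: 6.77
position: [0.5314, -0.4173, 0.185]
tool_rot: [3.136, 0.002, 1.408]
force: [0.5, -0.1, -0.9]
grip_width: 0.0457
```

```bash
python3 - <<'E'
from h import *
s=bot.observe(); print(np.round(s['position'],4),s['tool_rot'],s['grip_width'],s['force'])
g=snap('wrist','w4')
P=cloud(g); m=(g['color'].max(-1)<60)&(abs(P[...,0]-s['position'][0])<.035)&(abs(P[...,1]-s['position'][1])<.035)&(P[...,2]>.06)
print(m.sum(), np.round(np.percentile(P[m],[1,50,99],axis=0),4))
E
```

```text
[ 0.5314 -0.4173  0.185 ] [3.13628613e+00 2.15865413e-03 1.40791773e+00] 0.045710681681834654 [ 0.47236106 -0.06940345 -0.8593909 ]
34600 [[ 0.5    -0.4357  0.1701]
 [ 0.5307 -0.4054  0.2613]
 [ 0.5636 -0.3926  0.2864]]
```

View pics/w4.png

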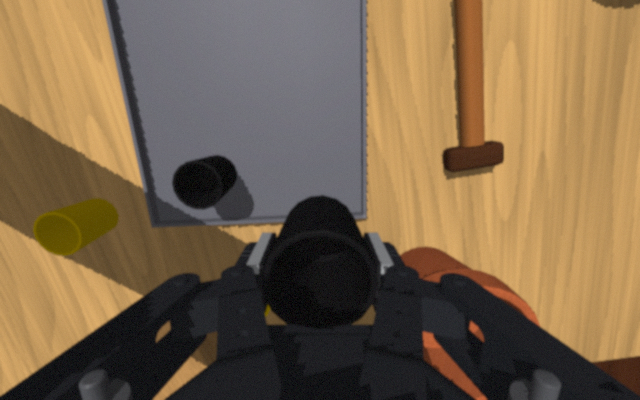

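{"op": "carry_out", "data": {"targets": [[20, -1.2, 0, 0, 0, 0, 200], [30, -1.8, 0, 0, 0, 0, 200], [34, -2, 0, 0, 0, 0, 200], [34, -2, 0, 0, 0, 0, 200], [34, -2, 0, 0, 0, 0, 200]]}}

```text
clock: 7.23
position: [0.5455, -0.2631, 0.1797]
tool_rot: [-3.14, -0.0, 1.408]
force: [1.3, -0.2, -0.4]
grip_width: 0.0457
```

{"op": "carry_out", "data": {"targets": [[34, -2, 0, 0, 0, 0, 200], [34, -2, 0, 0, 0, 0, 200], [34, -2, 0, 0, 0, 0, 200], [34, -2, 0, 0, 0, 0, 200], [34, -2, 0, 0, 0, 0, 200]]}}

```text
clock: 7.65
position: [0.5632, -0.0936, 0.1799]
tool_rot: [-3.14, 0.0, 1.408]
force: [1.9, 0.4, -1.1]
grip_width: 0.0456
```

{"op": "carry_out", "data": {"targets": [[34, -2, 0, 0, 0, 0, 200], [34, -2, 0, 0, 0, 0, 200], [34, -2, 0, 0, 0, 0, 200], [18, -1, 0, 0, 0, 0, 200], [0, 0, 0, 0, 0, 0, 200]]}}

```text
clock: 8.07
position: [0.5761, 0.0292, 0.1794]
tool_rot: [-3.14, -0.001, 1.414]
force: [-0.5, 0.7, -0.5]
grip_width: 0.0458
```

```bash
python3 - <<'E'
from h import *
s=bot.observe(); print(np.round(s['position'],4),s['tool_rot'],s['grip_width'],s['force'])
g=snap('wrist','w5')
comps(g,(.5,.8,-.12,.22,.009,.0165),300); comps(g,(.5,.8,-.12,.22,.08,.09),300)
T=g['T_tool_cam']; Pc=np.linalg.inv(g['cam_to_world']); P=cloud(g)
t=(P-s['position'])@R.from_euler('xyz',s['tool_rot']).as_matrix()  # tool coords
m=(abs(t[...,0])<.035)&(abs(t[...,1])<.022)&(t[...,2]>-.046)&(t[...,2]<.03)
print(m.sum(),np.round(np.percentile(t[m],[0,1,50,99,100],axis=0),4))
E
```

```text
[0.5761 0.0292 0.1794] [-3.13975915e+00 -1.02206852e-03  1.41377661e+00] 0.04578389133287709 [-0.49932974  0.65204208 -0.54663115]
2900 [324. 111.] [0.5903 0.1002 0.0147] (array([590.2,  99.5]), array([54.3, 54.2]), 80.4)
2735 [410. 112.] [0.677  0.0858 0.0146] (array([676.7,  85.3]), array([53.6, 51.8]), 80.9)
1816 [324. 180.] [0.579  0.029  0.0147] (array([577.8,  24.6]), array([49.6, 53.8]), 80.5)
2166 [403. 186.] [0.6642 0.0092 0.0147] (array([664. ,   8.6]), array([52., 52.]), 80.9)
6918 [385.  26.] [0.6423 0.1513 0.0846] (array([642.9, 151.6]), array([ 26.9, 130.4]), 80.5)
906 [423. 262.] [ 0.659  -0.0464  0.0844] (array([654.6, -48.7]), array([26.7, 40.4]), 80.1)
11537 [[-0.0207 -0.022  -0.0413]
 [-0.0192 -0.0216 -0.0402]
 [-0.0086 -0.0006 -0.0223]
 [ 0.0248  0.0217  0.0157]
 [ 0.0258  0.022   0.0199]]
```

{"op": "carry_out", "data": {"targets": [[-6, 2.4, 20, 0, 0, 0, 200], [0, 0, 30, 0, 0, 0, 200], [0, 0, 30, 0, 0, 0, 200], [0, 0, 20, 0, 0, 0, 200], [0, 0, 0, 0, 0, 0, 200]]}}

```text
clock: 8.53
position: [0.5752, 0.0164, 0.0768]
tool_rot: [-3.136, 0.002, 1.407]
force: [-1.3, -0.8, -0.8]
grip_width: 0.0461
```

```bash
python3 - <<'E'
from h import *
s=bot.observe(); print(np.round(s['position'],4),s['tool_rot'],s['grip_width'],s['force'])
E
```

```text
[0.5752 0.0164 0.0768] [-3.13598326e+00  2.28087716e-03  1.40650977e+00] 0.04605678187081299 [-1.34072746 -0.84542861 -0.78661733]
```

{"op": "carry_out", "data": {"targets": [[6, 1, 0, 0, 0, 0, 200], [0, 0, 0, 0, 0, 0, 200], [0, 0, 0, 0, 0, 0, 200], [0, 0, 0, 0, 0, 0, 200], [0, 0, 0, 0, 0, 0, 200]]}}

```text
clock: 8.95
position: [0.5801, 0.0236, 0.0814]
tool_rot: [3.14, -0.0, 1.408]
force: [-0.1, 1.4, -0.7]
grip_width: 0.0457
```

{"op": "carry_out", "data": {"targets": [[-1, -2.4, 10, 0, 0, 0, 200], [0, 0, 15, 0, 0, 0, 200], [0, 0, 12, 0, 0, 0, 200], [0, 0, 7, 0, 0, 0, 200], [0, 0, 0, 0, 0, 0, 200]]}}

```text
clock: 9.37
position: [0.5767, 0.0228, 0.0351]
tool_rot: [-3.14, 0.0, 1.408]
force: [-0.2, 0.9, -0.4]
grip_width: 0.046
```

{"op": "carry_out", "data": {"targets": [[0, 0, 0, 0, 0, 0, 200], [0, 0, 0, 0, 0, 0, 200]]}}

```text
clock: 9.53
position: [0.5771, 0.0228, 0.0364]
tool_rot: [-3.141, 0.0, 1.408]
force: [-0.5, -0.7, -0.8]
grip_width: 0.046
```

Release gently, rise, and look.

{"op": "carry_out", "data": {"targets": [[0, 0, 0, 0, 0, 0, 80], [0, 0, 0, 0, 0, 0, 60], [0, 0, 0, 0, 0, 0, 0], [0, 0, 0, 0, 0, 0, 0], [0, 0, 0, 0, 0, 0, 0]]}}

```text
clock: 9.95
position: [0.5772, 0.023, 0.0366]
tool_rot: [3.141, -0.0, 1.408]
force: [-0.5, 0.4, -0.4]
grip_width: 0.0852
```

{"op": "carry_out", "data": {"targets": [[0, 0, 0, 0, 0, 0, 0], [0, 0, -20, 0, 0, 0, 0], [0, 0, -35, 0, 0, 0, 0], [0, 0, -35, 0, 0, 0, 0], [0, 0, -35, 0, 0, 0, 0]]}}

```text
clock: 10.37
position: [0.5768, 0.0227, 0.1629]
tool_rot: [-3.141, 0.001, 1.408]
force: [0.9, 0.5, -0.2]
grip_width: 0.0855
```

{"op": "carry_out", "data": {"targets": [[0, 0, -35, 0, 0, 0, 0], [0, 0, 0, 0, 0, 0, 0], [0, 0, 0, 0, 0, 0, 0]]}}

```text
clock: 10.62
position: [0.578, 0.0232, 0.1983]
tool_rot: [3.139, -0.001, 1.408]
force: [-0.4, -0.5, -0.1]
grip_width: 0.0855
```

```bash
python3 - <<'E'
from h import *
s=bot.observe(); print(np.round(s['position'],4),s['tool_rot'],s['grip_width'],s['force'])
g=snap('wrist','w6'); comps(g,(.5,.8,-.025,.14,.06,.085),100);comps(g,(.5,.8,-.12,.22,.009,.0165),300)
g=snap('top','t6'); comps(g,(.36,.64,-.5,-.2,.05,.075),20,60)
E
```

```text
[0.578  0.0232 0.1983] [ 3.13860879e+00 -1.44054634e-03  1.40828065e+00] 0.08547641552462212 [-0.39959356 -0.52318723 -0.05785419]
1139 [415.  43.] [0.6752 0.135  0.0782] (array([669.6, 134. ]), array([12. , 73.7]), 90.0)
737 [318. 190.] [0.5754 0.0223 0.0715] (array([576.2,  25.1]), array([46.7, 47. ]), 77.5)
480 [318. 235.] [ 0.5675 -0.0219  0.0748] (array([569.4, -21.4]), array([ 7.2, 43. ]), 88.8)
2568 [320. 106.] [0.5902 0.1001 0.0147] (array([590.1,  99.6]), array([53.2, 54.2]), 80.6)
2460 [401. 106.] [0.6768 0.0859 0.0146] (array([676.4,  85.4]), array([53.4, 51.6]), 80.4)
520 [322. 161.] [0.5833 0.0408 0.0147] (array([578.8,  32.4]), array([34.8, 54. ]), 80.8)
1964 [396. 176.] [0.664  0.0094 0.0146] (array([663.8,   8.7]), array([51.8, 51.9]), 80.3)
82 [435. 218.] [ 0.4188 -0.3956  0.0618] (array([ 417.9, -393.4]), array([45.8, 46.5]), 4.1)
```

View pics/w6.png

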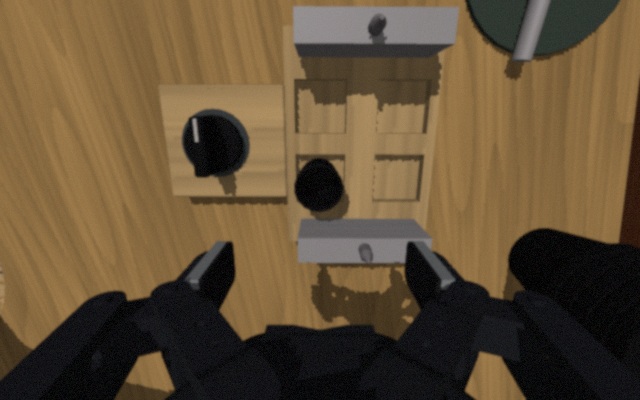

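{"op": "carry_out", "data": {"targets": [[-34, -7, 0, 0, 0, 0, 0], [-34, -7, 0, 0, 0, 0, 0], [-34, -7, 0, 0, 0, 0, 0], [-34, -7, 0, 0, 0, 0, 0], [-34, -7, 0, 0, 0, 0, 0]]}}

```text
clock: 11.13
position: [0.5137, -0.1404, 0.1954]
tool_rot: [-3.14, 0.0, 1.408]
force: [1.0, -0.1, 1.5]
grip_width: 0.0854
```

{"op": "carry_out", "data": {"targets": [[-34, -7, 0, 0, 0, 0, 0], [-34, -7, 0, 0, 0, 0, 0], [-34, -7, 0, 0, 0, 0, 0], [-34, -7, 0, 0, 0, 0, 0], [-34, -7, 0, 0, 0, 0, 0]]}}

```text
clock: 11.55
position: [0.4516, -0.3023, 0.1954]
tool_rot: [-3.14, -0.0, 1.408]
force: [0.6, 0.4, 0.5]
grip_width: 0.0854
```

{"op": "carry_out", "data": {"targets": [[-34, -7, 0, 0, 0, 0, 0], [-34, -7, 20, 0, 0, 0, 0], [-30, -7, 30, 0, 0, 0, 0], [0, 0, 30, 0, 0, 0, 0], [0, 0, 10, 0, 0, 0, 0]]}}

```text
clock: 11.97
position: [0.4138, -0.3935, 0.1029]
tool_rot: [-3.136, -0.002, 1.405]
force: [-1.0, 1.2, -0.6]
grip_width: 0.085
```

{"op": "carry_out", "data": {"targets": [[0, 0, 0, 0, 0, 0, 0], [0, 0, 0, 0, 0, 0, 0], [0, 0, 0, 0, 0, 0, 0]]}}

```text
clock: 12.22
position: [0.4178, -0.3932, 0.1086]
tool_rot: [3.14, 0.0, 1.409]
force: [-0.5, -0.0, -0.2]
grip_width: 0.0854
```

```bash
python3 - <<'E'
from h import *
s=bot.observe(); print(np.round(s['position'],4),s['tool_rot'],s['grip_width'],s['force'])
g=snap('wrist','w7'); comps(g,(.36,.64,-.5,-.2,.055,.07),100)
E
```

```text
[ 0.4178 -0.3932  0.1086] [3.14047849e+00 3.69304194e-04 1.40932433e+00] 0.08540719558985231 [-0.51580066 -0.0059271  -0.20722116]
1201 [320. 219.] [ 0.4167 -0.3957  0.0612] (array([ 416.8, -394.4]), array([47.3, 47. ]), 66.4)
```

{"op": "carry_out", "data": {"targets": [[-1, -1, 30, 0, 0, 0, 0], [0, 0, 30, 0, 0, 0, 0], [0, 0, 27, 0, 0, 0, 0], [0, 0, 0, 0, 0, 0, 0], [0, 0, 0, 0, 0, 0, 200]]}}

```text
clock: 12.68
position: [0.4158, -0.3942, 0.0211]
tool_rot: [-3.141, -0.0, 1.409]
force: [0.1, -0.5, 1.4]
grip_width: 0.0754
```

{"op": "carry_out", "data": {"targets": [[0, 0, 0, 0, 0, 0, 200], [0, 0, 0, 0, 0, 0, 200], [0, 0, 0, 0, 0, 0, 200], [0, 0, 0, 0, 0, 0, 200], [0, 0, 0, 0, 0, 0, 200]]}}

```text
clock: 13.1
position: [0.4167, -0.3952, 0.0224]
tool_rot: [3.139, 0.001, 1.408]
force: [1.1, -0.4, 11.7]
grip_width: 0.046
```

{"op": "carry_out", "data": {"targets": [[0, 0, -10, 0, 0, 0, 200], [0, 0, -20, 0, 0, 0, 200], [0, 0, -30, 0, 0, 0, 200], [0, 0, -30, 0, 0, 0, 200], [0, 0, -30, 0, 0, 0, 200]]}}

```text
clock: 13.52
position: [0.4153, -0.3944, 0.143]
tool_rot: [3.141, 0.0, 1.407]
force: [2.1, 0.7, -0.7]
grip_width: 0.0453
```

{"op": "carry_out", "data": {"targets": [[0, 0, -30, 0, 0, 0, 200], [0, 0, -10, 0, 0, 0, 200], [0, 0, 0, 0, 0, 0, 200], [0, 0, 0, 0, 0, 0, 200]]}}

```text
clock: 13.85
position: [0.4158, -0.3942, 0.1812]
tool_rot: [3.14, 0.0, 1.408]
force: [-0.4, 0.1, -0.8]
grip_width: 0.0456
```

```bash
cat >> h.py <<'E'
def held(f):
    s=bot.observe(); print(np.round(s['position'],4),s['tool_rot'],s['grip_width'],s['force'])
    g=snap('wrist',f); P=cloud(g)
    t=(P-s['position'])@R.from_euler('xyz',s['tool_rot']).as_matrix()
    m=(abs(t[...,0])<.035)&(abs(t[...,1])<.022)&(t[...,2]>-.046)&(t[...,2]<.04)
    print(m.sum(),np.round(np.percentile(t[m],[0,1,50,99,100],axis=0),4)) if m.any() else print('none')
    return g
E
python3 - <<'E'
from h import *
g=held('w8')
E
```

```text
[ 0.4158 -0.3942  0.1812] [3.14023774e+00 7.12917971e-05 1.40832691e+00] 0.0455629664622974 [-0.42653895  0.11042201 -0.76171006]
11524 [[-0.0209 -0.022  -0.0425]
 [-0.02   -0.0216 -0.0416]
 [-0.009  -0.0002 -0.0229]
 [ 0.0241  0.0215  0.0145]
 [ 0.0249  0.022   0.0193]]
```

{"op": "carry_out", "data": {"targets": [[20, 3.6, 0, 0, 0, 0, 200], [32, 5.7, 0, 0, 0, 0, 200], [34, 6.1, 0, 0, 0, 0, 200], [34, 6.1, 0, 0, 0, 0, 200], [34, 6.1, 0, 0, 0, 0, 200]]}}

```text
clock: 14.32
position: [0.4674, -0.2453, 0.1793]
tool_rot: [-3.14, -0.0, 1.407]
force: [0.7, -0.5, -0.1]
grip_width: 0.0459
```

{"op": "carry_out", "data": {"targets": [[34, 6.1, 0, 0, 0, 0, 200], [34, 6.1, 0, 0, 0, 0, 200], [34, 6.1, 0, 0, 0, 0, 200], [34, 6.1, 0, 0, 0, 0, 200], [34, 6.1, 0, 0, 0, 0, 200]]}}

```text
clock: 14.73
position: [0.5251, -0.0824, 0.1794]
tool_rot: [-3.14, 0.0, 1.408]
force: [0.7, -0.7, -0.3]
grip_width: 0.0456
```

{"op": "carry_out", "data": {"targets": [[34, 6.1, 0, 0, 0, 0, 200], [34, 6.1, 0, 0, 0, 0, 200], [34, 6.1, 0, 0, 0, 0, 200], [34, 6.1, 0, 0, 0, 0, 200], [34, 6.1, 0, 0, 0, 0, 200]]}}

```text
clock: 15.15
position: [0.5827, 0.0803, 0.1792]
tool_rot: [-3.14, 0.001, 1.408]
force: [0.9, 0.7, -0.1]
grip_width: 0.0455
```

{"op": "carry_out", "data": {"targets": [[20, 3.6, 0, 0, 0, 0, 200], [0, 0, 0, 0, 0, 0, 200], [0, 0, 0, 0, 0, 0, 200], [0, 0, 0, 0, 0, 0, 200], [0, 0, 0, 0, 0, 0, 200]]}}

```text
clock: 15.57
position: [0.5895, 0.0965, 0.1801]
tool_rot: [-3.141, 0.001, 1.406]
force: [-0.2, -0.1, -1.1]
grip_width: 0.0455
```

```bash
python3 - <<'E'
from h import *
g=held('w9'); comps(g,(.5,.8,-.12,.22,.009,.0165),300)
E
```

```text
[0.5895 0.0965 0.1801] [-3.14085806e+00  7.18872199e-04  1.40622393e+00] 0.04548459801701177 [-0.20033202 -0.09691346 -1.07970206]
11511 [[-0.0209 -0.022  -0.043 ]
 [-0.0201 -0.0216 -0.0416]
 [-0.009  -0.0001 -0.0228]
 [ 0.024   0.0215  0.0146]
 [ 0.0248  0.022   0.0196]]
2255 [321. 176.] [0.5902 0.1002 0.0147] (array([589.9,  98.7]), array([52.8, 54.2]), 80.3)
2216 [401. 178.] [0.6766 0.0841 0.0146] (array([676.3,  83.7]), array([52.4, 51.9]), 79.9)
1196 [401. 239.] [0.6702 0.0119 0.0147] (array([663.6,   7.1]), array([49.9, 51.6]), 80.6)
```

{"op": "carry_out", "data": {"targets": [[1.5, 0, 25, 0, 0, 0, 200], [0, 0, 35, 0, 0, 0, 200], [0, 0, 30, 0, 0, 0, 200], [0, 0, 10, 0, 0, 0, 200], [0, 0, 0, 0, 0, 0, 200]]}}

```text
clock: 16.03
position: [0.5889, 0.0983, 0.0786]
tool_rot: [-3.138, 0.002, 1.407]
force: [-0.3, 0.2, -0.7]
grip_width: 0.0456
```

{"op": "carry_out", "data": {"targets": [[0, 0, 0, 0, 0, 0, 200], [0, 0, 0, 0, 0, 0, 200], [0, 0, 10, 0, 0, 0, 200], [0, 0, 15, 0, 0, 0, 200], [0, 0, 10, 0, 0, 0, 200]]}}

```text
clock: 16.45
position: [0.5904, 0.0997, 0.0451]
tool_rot: [3.141, -0.001, 1.408]
force: [0.5, -0.0, -1.2]
grip_width: 0.0461
```

{"op": "carry_out", "data": {"targets": [[0, 0, 8, 0, 0, 0, 200], [0, 0, 0, 0, 0, 0, 200], [0, 0, 0, 0, 0, 0, 200]]}}

```text
clock: 16.7
position: [0.5901, 0.0992, 0.0374]
tool_rot: [-3.141, 0.0, 1.408]
force: [0.2, 0.3, -1.0]
grip_width: 0.0453
```

{"op": "carry_out", "data": {"targets": [[0, 0, 0, 0, 0, 0, 80], [0, 0, 0, 0, 0, 0, 60], [0, 0, 0, 0, 0, 0, 0], [0, 0, 0, 0, 0, 0, 0], [0, 0, 0, 0, 0, 0, 0]]}}

```text
clock: 17.12
position: [0.5903, 0.0993, 0.0377]
tool_rot: [3.141, -0.0, 1.408]
force: [0.5, 0.9, 0.3]
grip_width: 0.0853
```

{"op": "carry_out", "data": {"targets": [[0, 0, 0, 0, 0, 0, 0], [0, 0, -20, 0, 0, 0, 0], [0, 0, -35, 0, 0, 0, 0], [0, 0, -35, 0, 0, 0, 0], [0, 0, -35, 0, 0, 0, 0]]}}

```text
clock: 17.53
position: [0.5898, 0.099, 0.1638]
tool_rot: [-3.141, 0.001, 1.408]
force: [0.0, 0.8, -0.3]
grip_width: 0.0852
```

{"op": "carry_out", "data": {"targets": [[0, 0, -35, 0, 0, 0, 0], [36, -16.5, 0, 0, 0, 0, 0], [36, -16.5, 0, 0, 0, 0, 0], [36, -16.5, 0, 0, 0, 0, 0], [36, -16.5, 0, 0, 0, 0, 0]]}}

```text
clock: 17.95
position: [0.5476, 0.2538, 0.1978]
tool_rot: [3.141, -0.001, 1.408]
force: [0.6, 1.4, -0.3]
grip_width: 0.0851
```

{"op": "carry_out", "data": {"targets": [[36, -16.5, 0, 0, 0, 0, 0], [36, -16.5, 0, 0, 0, -0.8, 0], [0, 0, 0, 0, 0, -0.7, 0], [0, 0, 0, 0, 0, 0, 0], [0, 0, 0, 0, 0, 0, 0]]}}

```text
clock: 18.37
position: [0.5275, 0.328, 0.1975]
tool_rot: [3.142, 0.0, 1.563]
force: [1.2, -0.6, 0.0]
grip_width: 0.0852
```

{"op": "carry_out", "data": {"targets": [[0, 0, 0, 0, 0, 0, 0], [0, 0, 0, 0, 0, 0, 0]]}}

```text
clock: 18.53
position: [0.528, 0.3272, 0.1976]
tool_rot: [3.141, 0.0, 1.561]
force: [-0.2, -0.2, 0.3]
grip_width: 0.0853
```

```bash
python3 - <<'E'
from h import *
s=bot.observe(); print(np.round(s['position'],4),s['tool_rot'],s['grip_width'],s['force'])
g=snap('wrist','w10'); 
print('handle');comps(g,(.4,.65,.23,.43,.045,.06),100);print('plate');comps(g,(.3,.7,.18,.5,.0095,.018),1000); print('mat'); comps(g,(.3,.7,.18,.5,.004,.0095),300)
print('pots');comps(g,(.5,.8,-.025,.14,.06,.085),100)
t=snap('top','t10'); print('top pots'); comps(t,(.54,.64,-.02,.14,.05,.082),20,60)
E
```

```text
[0.528  0.3272 0.1976] [3.14137913e+00 2.29003009e-04 1.56139187e+00] 0.08534544429206367 [-0.17533728 -0.19993085  0.27716021]
handle
1002 [319. 183.] [0.5261 0.328  0.0513] (array([526.1, 326.3]), array([16. , 69.9]), 1.6)
plate
19387 [319. 173.] [0.5263 0.3305 0.0117] (array([526., 326.]), array([222.7, 136.4]), 1.8)
mat
357 [119. 103.] [0.3044 0.4104 0.0053] (array([306.1, 410.1]), array([12.2, 64.9]), 0.0)
8560 [314. 122.] [0.5201 0.3869 0.0067] (array([524.6, 339.5]), array([249.7, 169.6]), 0.2)
318 [351. 138.] [0.5632 0.37   0.0068] (array([563.3, 369.7]), array([19.4, 20. ]), 0.5)
308 [284. 141.] [0.4864 0.3678 0.0068] (array([486.5, 367.8]), array([19.8, 19.6]), 3.3)
pots
top pots
99 [261. 158.] [0.5919 0.1007 0.0682] (array([591. ,  99.7]), array([45.5, 43.7]), 49.2)
102 [287. 163.] [0.5781 0.0243 0.0678] (array([575.8,  24.9]), array([46.2, 45.6]), 66.7)
```

View pics/w10.png

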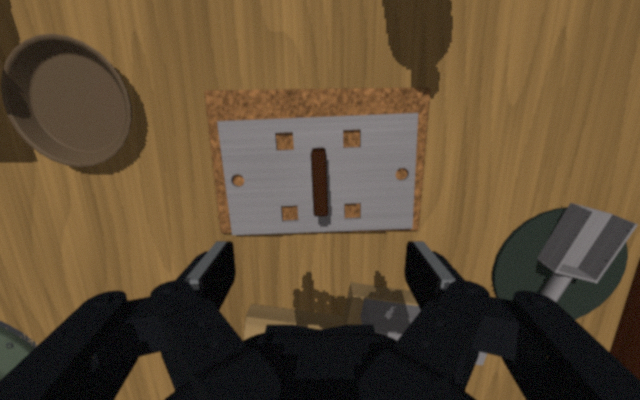

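{"op": "carry_out", "data": {"targets": [[-0.9, -1.9, 20, 0, 0, -0.39, 0], [0, 0, 35, 0, 0, 0, 0], [0, 0, 35, 0, 0, 0, 0], [0, 0, 35, 0, 0, 0, 0], [0, 0, 10, 0, 0, 0, 0]]}}

```text
clock: 19.05
position: [0.5237, 0.3261, 0.0581]
tool_rot: [-3.137, 0.003, 1.605]
force: [0.3, -0.1, -1.6]
grip_width: 0.0856
```

{"op": "carry_out", "data": {"targets": [[0, 0, 0, 0, 0, 0, 0], [0, 0, 0, 0, 0, 0, 0], [0, 0, 0, 0, 0, 0, 0]]}}

```text
clock: 19.3
position: [0.5267, 0.3279, 0.0645]
tool_rot: [3.139, -0.001, 1.605]
force: [1.0, -0.0, 0.6]
grip_width: 0.0858
```

```bash
python3 - <<'E'
from h import *
s=bot.observe(); print(np.round(s['position'],4),s['tool_rot'],s['grip_width'],s['force'])
g=snap('wrist','w11'); 
print('handle');comps(g,(.4,.65,.23,.43,.045,.06),100);print('plate');comps(g,(.3,.7,.18,.5,.0095,.018),1000)
E
```

```text
[0.5267 0.3279 0.0645] [ 3.13938975e+00 -1.28416007e-03  1.60541686e+00] 0.08581262708061303 [ 0.99503657 -0.03566079  0.55766987]
handle
2985 [321. 233.] [0.5261 0.3295 0.0513] (array([526.3, 327. ]), array([15.9, 69.4]), 1.5)
plate
44279 [320. 196.] [0.5254 0.3395 0.0117] (array([526. , 325.9]), array([223.6, 137. ]), 1.7)
```

{"op": "carry_out", "data": {"targets": [[-1.2, 0, 15, 0, 0, 0, 0], [0, 0, 15, 0, 0, 0, 0], [0, 0, 12, 0, 0, 0, 0], [0, 0, 0, 0, 0, 0, 0], [0, 0, 0, 0, 0, 0, 255]], "force": 100}}

```text
clock: 19.77
position: [0.5258, 0.3264, 0.0209]
tool_rot: [3.142, -0.0, 1.606]
force: [0.5, 0.6, 0.6]
grip_width: 0.0753
```

{"op": "carry_out", "data": {"targets": [[0, 0, 0, 0, 0, 0, 255], [0, 0, 0, 0, 0, 0, 255], [0, 0, 0, 0, 0, 0, 255], [0, 0, 0, 0, 0, 0, 255], [0, 0, 0, 0, 0, 0, 255]]}}

```text
clock: 20.18
position: [0.526, 0.3266, 0.0211]
tool_rot: [3.141, -0.001, 1.606]
force: [0.3, 0.7, 2.4]
grip_width: 0.0148
```

{"op": "carry_out", "data": {"targets": [[0, 0, 0, 0, 0, 0, 255], [0, 0, 0, 0, 0, 0, 255], [0, 0, 0, 0, 0, 0, 255]]}}

```text
clock: 20.43
position: [0.526, 0.3266, 0.0211]
tool_rot: [3.141, -0.001, 1.606]
force: [-1.3, 0.3, 8.3]
grip_width: 0.0148
```

{"op": "carry_out", "data": {"targets": [[0, 0, -10, 0, 0, 0, 255], [0, 0, -20, 0, 0, 0, 255], [0, 0, -30, 0, 0, 0, 255], [0, 0, -30, 0, 0, 0, 255], [0, 0, -30, 0, 0, 0, 255]]}}

```text
clock: 20.85
position: [0.5252, 0.326, 0.1421]
tool_rot: [-3.141, 0.001, 1.606]
force: [1.6, 0.9, -3.6]
grip_width: 0.0149
```

{"op": "carry_out", "data": {"targets": [[0, 0, -30, 0, 0, 0, 255], [0, 0, -20, 0, 0, -0.5, 255], [0, 0, 0, 0, 0, -0.9, 255], [0, 0, 0, 0, 0, -0.9, 255], [0, 0, 0, 0, 0, -0.9, 255]]}}

```text
clock: 21.27
position: [0.5254, 0.3264, 0.1913]
tool_rot: [3.141, -0.0, 1.946]
force: [-0.3, 0.6, -3.8]
grip_width: 0.0145
```

{"op": "carry_out", "data": {"targets": [[0, 0, 0, 0, 0, -0.9, 255], [0, 0, 0, 0, 0, -0.9, 255], [0, 0, 0, 0, 0, -0.9, 255], [0, 0, 0, 0, 0, -0.9, 255], [0, 0, 0, 0, 0, -0.9, 255]]}}

```text
clock: 21.68
position: [0.5254, 0.326, 0.1909]
tool_rot: [-3.141, 0.0, 2.417]
force: [-0.7, 0.5, -2.7]
grip_width: 0.0147
```

{"op": "carry_out", "data": {"targets": [[0, 0, 0, 0, 0, -0.9, 255], [0, 0, 0, 0, 0, -0.9, 255], [0, 0, 0, 0, 0, -0.9, 255], [0, 0, 0, 0, 0, -0.9, 255], [0, 0, 0, 0, 0, -0.9, 255]]}}

```text
clock: 22.1
position: [0.5254, 0.326, 0.1909]
tool_rot: [-3.141, 0.0, 2.888]
force: [-0.9, -0.3, -3.1]
grip_width: 0.015
```

{"op": "carry_out", "data": {"targets": [[0, 0, 0, 0, 0, -0.9, 255], [0, 0, 0, 0, 0, 0, 255], [0, 0, 0, 0, 0, 0, 255], [0, 0, 0, 0, 0, 0, 255]]}}

```text
clock: 22.43
position: [0.5256, 0.3262, 0.1906]
tool_rot: [-3.141, 0.0, 2.974]
force: [-0.5, 0.1, -3.4]
grip_width: 0.0148
```

```bash
python3 - <<'E'
from h import *
g=held('w12')
t=snap('top','t12'); print('top pots'); comps(t,(.54,.64,-.02,.14,.05,.082),20,60)
E
```

```text
[0.5256 0.3262 0.1906] [-3.14135835e+00  3.66325297e-05  2.97420159e+00] 0.014763580341131686 [-0.53111894  0.0826111  -3.42185663]
9346 [[-0.027  -0.022  -0.046 ]
 [-0.0232 -0.0214 -0.0455]
 [ 0.0122 -0.0008 -0.0299]
 [ 0.0346  0.0212  0.0106]
 [ 0.035   0.022   0.0116]]
top pots
100 [261. 158.] [0.592  0.0998 0.0673] (array([590.1,  98.9]), array([44.3, 44.4]), 75.1)
99 [287. 163.] [0.5784 0.0243 0.0678] (array([576.6,  23.9]), array([45.1, 45.4]), 34.3)
```

{"op": "carry_out", "data": {"targets": [[-12, -20, 0, 0, 0, 0, 255], [-16, -28, 0, 0, 0, 0, 255], [-18, -32, 0, 0, 0, 0, 255], [-18, -32, 0, 0, 0, 0, 255], [-18, -32, 0, 0, 0, 0, 255]]}}

```text
clock: 22.95
position: [0.5832, 0.1695, 0.1905]
tool_rot: [-3.141, -0.0, 2.977]
force: [0.9, -0.2, -3.7]
grip_width: 0.015
```

{"op": "carry_out", "data": {"targets": [[-18, -32, 0, 0, 0, 0, 255], [-18, -32, 0, 0, 0, 0, 255], [-16, -28, 0, 0, 0, 0, 255], [-10, -15, 0, 0, 0, 0, 255], [0, 0, 0, 0, 0, 0, 255]]}}

```text
clock: 23.37
position: [0.6279, 0.05, 0.1905]
tool_rot: [-3.139, 0.001, 2.971]
force: [-0.4, -0.8, -3.7]
grip_width: 0.0147
```

{"op": "carry_out", "data": {"targets": [[0, 0, 0, 0, 0, 0, 255], [0, 0, 0, 0, 0, 0, 255], [0, 0, 0, 0, 0, 0, 255], [0, 0, 0, 0, 0, 0, 255]]}}

```text
clock: 23.7
position: [0.6265, 0.0565, 0.1905]
tool_rot: [3.141, -0.0, 2.979]
force: [0.4, 0.8, -3.1]
grip_width: 0.0147
```

```bash
python3 - <<'E'
from h import *
g=held('w13'); comps(g,(.4,.85,-.2,.3,.155,.195),200); print('cheek');comps(g,(.4,.85,-.2,.3,.08,.12),100)
E
```

```text
[0.6265 0.0565 0.1905] [ 3.14138556e+00 -1.84578748e-04  2.97901182e+00] 0.014735771293151338 [ 0.41679615  0.75482824 -3.14879777]
9339 [[-0.0263 -0.022  -0.046 ]
 [-0.0232 -0.0214 -0.0455]
 [ 0.0122 -0.0008 -0.0299]
 [ 0.0346  0.0212  0.0105]
 [ 0.035   0.022   0.0113]]
58752 [319. 194.] [0.5995 0.0598 0.181 ] (array([615.8,  57.2]), array([224.1, 118.2]), 80.6)
223 [205. 323.] [ 0.6689 -0.0237  0.1809] (array([669.2, -24.4]), array([ 6.4, 22.6]), 29.3)
223 [434. 323.] [0.6921 0.1169 0.1809] (array([692.5, 117.5]), array([21.3,  6.3]), 41.8)
cheek
```

View pics/w13.png

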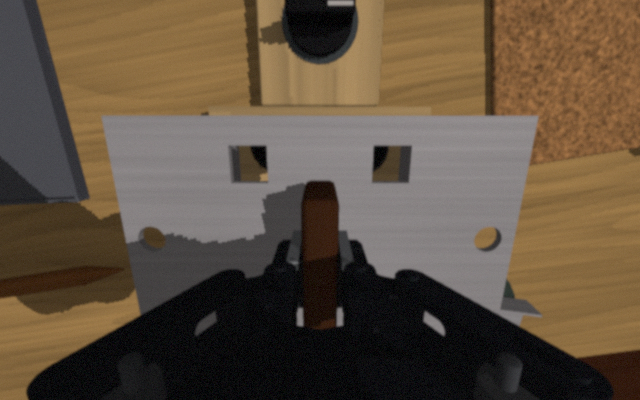

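```bash
python3 - <<'E'
from h import *
g=load('w13'); P=cloud(g); h=(P[...,2]<.165)&(g['z_map']>0)
s=np.array([.6265,.0565]); c,sn=np.cos(2.979),np.sin(2.979)
k,l,st,ce=cv2.connectedComponentsWithStats(h.astype(np.uint8))
for i in range(1,k):
    if 100<st[i,4]<2500:
        for z in (.181,.176):
            p=ray(g,*ce[i],z)[:2]; d=p-s; print(st[i,4],np.round(ce[i]),np.round(p*1000,1),'tool',np.round([1000*(d@[c,sn]),1000*(d@[sn,-c])],1))
E
```

```text
1216 [249. 163.] [575.2  26.2] tool [ 45.7 -38.2]
1216 [249. 163.] [575.8  24.8] tool [ 44.9 -39.5]
1215 [390. 163.] [587.3  99.6] tool [45.7 36.2]
1215 [390. 163.] [588.2 100.7] tool [44.9 37.5]
352 [154. 237.] [607.8 -37.1] tool [  3.3 -95.4]
352 [154. 237.] [609.5 -40.6] tool [  1.1 -98.6]
354 [485. 237.] [638.5 149. ] tool [ 3.1 93.2]
354 [485. 237.] [641.1 151.7] tool [ 1.  96.3]
```

```bash
cat >> h.py <<'E'
def holes(g,s,zt):
    p0=s['position'][:2]; psi=s['tool_rot'][2]; c,sn=np.cos(psi),np.sin(psi); P=cloud(g)
    k,l,st,ce=cv2.connectedComponentsWithStats(((P[...,2]<zt-.016)&(g['z_map']>0)).astype(np.uint8))
    for i in range(1,k):
        if 100<st[i,4]<2500:
            p=(ray(g,*ce[i],zt)[:2]+ray(g,*ce[i],zt-.005)[:2])/2; d=(p-p0)*1000
            print(st[i,4],np.round(ce[i]),np.round(p*1000,1),'tool',np.round([d@[c,sn],d@[sn,-c]],1))
E
python3 - <<'E'
from h import *
for f in ('w14','w15'):
    s=bot.observe(); g=snap('wrist',f); print(np.round(s['position'],4),s['tool_rot'],s['clock']); holes(g,s,.181)
E
```

```text
[0.6265 0.0563 0.1905] [ 3.14139137e+00 -9.74234621e-05  2.97887232e+00] 23.75
1217 [249. 163.] [575.5  25.4] tool [ 45.3 -38.8]
1214 [390. 163.] [587.8 100. ] tool [45.3 36.9]
352 [154. 237.] [608.7 -39. ] tool [  2.1 -97. ]
350 [485. 237.] [639.9 150.2] tool [ 2.  94.8]
[0.6266 0.0561 0.1905] [ 3.14148128e+00 -7.83492811e-05  2.97872797e+00] 23.8
1216 [249. 163.] [575.6  25.1] tool [ 45.3 -38.8]
1214 [390. 163.] [587.8  99.8] tool [45.3 36.9]
354 [154. 237.] [608.7 -39.2] tool [  2.2 -97. ]
352 [485. 237.] [639.9 150. ] tool [ 2.  94.8]
```

{"op": "carry_out", "data": {"targets": [[0, 0, 0, 0, 0, 0, 255], [0, 0, 0, 0, 0, 0, 255], [0, 0, 0, 0, 0, 0, 255]]}}

```text
clock: 24.1
position: [0.6267, 0.0553, 0.1905]
tool_rot: [-3.142, 0.0, 2.978]
force: [0.5, -0.1, -4.3]
grip_width: 0.0145
```

{"op": "carry_out", "data": {"targets": [[-2, 0.4, 15, 0, 0, 0, 255], [0, 0, 20, 0, 0, 0, 255], [0, 0, 15, 0, 0, 0, 255], [0, 0, 8, 0, 0, 0, 255], [0, 0, 0, 0, 0, 0, 255]]}}

```text
clock: 24.52
position: [0.6279, 0.0552, 0.1308]
tool_rot: [-3.141, -0.002, 2.978]
force: [-0.2, 0.2, -4.1]
grip_width: 0.0144
```

{"op": "carry_out", "data": {"targets": [[0, 0, 0, 0, 0, 0, 255], [0, 0, 0, 0, 0, 0, 255], [0, 0, 0, 0, 0, 0, 255], [0, 0, 0, 0, 0, 0, 255]]}}

```text
clock: 24.85
position: [0.6292, 0.0554, 0.1333]
tool_rot: [3.141, 0.001, 2.978]
force: [0.4, -0.2, -4.3]
grip_width: 0.0143
```

```bash
python3 - <<'E'
from h import *
s=bot.observe(); g=snap('wrist','w16'); print(np.round(s['position'],4),s['tool_rot'],s['force']); holes(g,s,.1225)
a=cv2.resize(g['color'][200:280,100:220,::-1],None,fx=4,fy=4); b=cv2.resize(g['color'][200:280,430:550,::-1],None,fx=4,fy=4)
t=snap('scene','s16'); c=cv2.resize(t['color'][200:310,270:430,::-1],None,fx=3,fy=3); 
im=np.zeros((660,960,3),np.uint8); im[:320,:480]=a; im[:320,480:]=b; im[325:655,:480]=c
t=snap('top','t16');d=cv2.resize(t['color'][100:200,225:340,::-1],None,fx=3.3,fy=3.3); im[325:655,490:490+d.shape[1]]=d[:330]
cv2.imwrite('pics/m16.png',cv2.resize(im,(800,550)))
E
```

```text
[0.6292 0.0554 0.1333] [3.14115725e+00 1.14854853e-03 2.97767280e+00] [ 0.42994177 -0.24414635 -4.27952251]
1217 [249. 163.] [578.3  24.2] tool [ 45.1 -39.1]
1218 [390. 163.] [590.8  99.4] tool [45.1 37.2]
354 [154. 237.] [611.6 -40.8] tool [  1.6 -97.8]
354 [485. 237.] [643.4 150. ] tool [ 1.4 95.7]
```

View pics/m16.png

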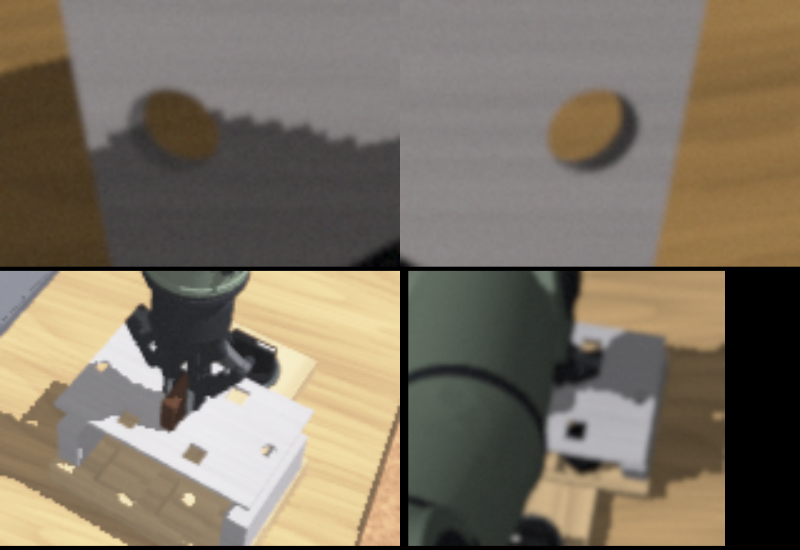

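{"op": "carry_out", "data": {"targets": [[0, 0, 4, 0, 0, 0, 255], [0, 0, 4, 0, 0, 0, 255], [0, 0, 4, 0, 0, 0, 255], [0, 0, 3, 0, 0, 0, 255], [0, 0, 0, 0, 0, 0, 255]]}}

```text
clock: 25.42
position: [0.6283, 0.0553, 0.1165]
tool_rot: [-3.141, -0.001, 2.978]
force: [-0.4, 0.1, -2.4]
grip_width: 0.0148
```

{"op": "carry_out", "data": {"targets": [[0, 0, 2, 0, 0, 0, 255], [0, 0, 2, 0, 0, 0, 255], [0, 0, 0, 0, 0, 0, 255], [0, 0, 0, 0, 0, 0, 255]]}}

```text
clock: 25.75
position: [0.6288, 0.0554, 0.1134]
tool_rot: [-3.142, -0.0, 2.978]
force: [-0.1, -0.6, -3.5]
grip_width: 0.0145
```

{"op": "carry_out", "data": {"targets": [[0, 0, 3, 0, 0, 0, 255], [0, 0, 3, 0, 0, 0, 255], [0, 0, 2, 0, 0, 0, 255], [0, 0, 0, 0, 0, 0, 255], [0, 0, 0, 0, 0, 0, 255]]}}

```text
clock: 26.17
position: [0.6287, 0.0553, 0.1053]
tool_rot: [-3.141, -0.0, 2.978]
force: [0.5, -0.6, -3.0]
grip_width: 0.0147
```

{"op": "carry_out", "data": {"targets": [[0, 0, 2, 0, 0, 0, 255], [0, 0, 2, 0, 0, 0, 255], [0, 0, 0, 0, 0, 0, 255], [0, 0, 0, 0, 0, 0, 255]]}}

```text
clock: 26.5
position: [0.6287, 0.0553, 0.1013]
tool_rot: [-3.142, -0.0, 2.978]
force: [0.0, 0.4, -3.6]
grip_width: 0.0147
```

{"op": "carry_out", "data": {"targets": [[0, 0, 1.5, 0, 0, 0, 255], [0, 0, 1, 0, 0, 0, 255], [0, 0, 0, 0, 0, 0, 255], [0, 0, 0, 0, 0, 0, 255]]}}

```text
clock: 26.83
position: [0.6288, 0.0554, 0.0991]
tool_rot: [3.141, 0.0, 2.978]
force: [-1.1, 1.2, 2.0]
grip_width: 0.0145
```

```bash
python3 - <<'E'
from h import *
s=bot.observe(); g=snap('wrist','w17'); print(np.round(s['position'],4),s['tool_rot'],s['force']); comps(g,(.4,.85,-.2,.3,.08,.098),2000); comps(g,(.4,.85,-.2,.3,.098,.116),30)
t=snap('scene','s17'); print('scene');comps(t,(.5,.85,-.2,.3,.078,.098),100)
E
```

```text
[0.6288 0.0554 0.0991] [3.14148651e+00 1.29187048e-04 2.97770411e+00] [-1.09143443  1.21126717  1.96228298]
58526 [320. 194.] [0.6017 0.0589 0.0897] (array([618.3,  56.1]), array([224.2, 119. ]), 80.4)
274 [320. 187.] [0.5924 0.0604 0.1076] (array([593.4,  60.3]), array([15.8,  3.2]), 80.1)
225 [289. 241.] [0.6163 0.0414 0.1101] (array([616.5,  41.4]), array([ 3.6, 12.2]), 20.5)
223 [350. 241.] [0.6212 0.0707 0.1101] (array([621.5,  70.6]), array([12.8,  3.6]), 49.7)
485 [141. 247.] [ 0.6096 -0.0371  0.1037] (array([609.9, -37.4]), array([11.6,  9.6]), 21.4)
477 [500. 247.] [0.6405 0.1479 0.1037] (array([641.1, 148.3]), array([ 9.6, 11.9]), 48.5)
scene
2964 [344. 269.] [0.6439 0.067  0.0913] (array([627.8,  56.8]), array([224.9, 140.7]), 79.9)
```

{"op": "carry_out", "data": {"targets": [[0, 0, 0.7, 0, 0, 0, 255], [0, 0, 0, 0, 0, 0, 200], [0, 0, 0, 0, 0, 0, 100], [0, 0, 0, 0, 0, 0, 0], [0, 0, 0, 0, 0, 0, 0]]}}

```text
clock: 27.35
position: [0.6288, 0.0554, 0.0982]
tool_rot: [-3.142, 0.0, 2.978]
force: [0.3, -0.3, 0.6]
grip_width: 0.0544
```

{"op": "carry_out", "data": {"targets": [[0, 0, 0, 0, 0, 0, 0], [0, 0, 0, 0, 0, 0, 0], [0, 0, -15, 0, 0, 0, 0], [0, 0, -30, 0, 0, 0, 0], [0, 0, -35, 0, 0, 0, 0]]}}

```text
clock: 27.77
position: [0.6277, 0.0552, 0.1777]
tool_rot: [-3.14, -0.003, 2.978]
force: [0.9, 0.2, 0.6]
grip_width: 0.0851
```

{"op": "carry_out", "data": {"targets": [[0, 0, -20, 0, 0, 0, 0], [0, 0, 0, 0, 0, 0, 0], [0, 0, 0, 0, 0, 0, 0], [0, 0, 0, 0, 0, 0, 0]]}}

```text
clock: 28.1
position: [0.6285, 0.0554, 0.1977]
tool_rot: [-3.141, -0.001, 2.978]
force: [0.4, 0.1, -0.3]
grip_width: 0.0849
```

```bash
python3 - <<'E'
from h import *
s=bot.observe(); g=snap('wrist','w18'); print(np.round(s['position'],4),s['tool_rot'],s['force'],s['grip_width'])
comps(g,(.4,.85,-.2,.3,.082,.096),1000); print('handle/knob');comps(g,(.4,.85,-.2,.3,.12,.14),100);comps(g,(.4,.56,-.0,.2,.07,.0815),30)
P=cloud(g);m=(abs(P[...,2]-.09)<.006)&(P[...,0]>.5)&(P[...,0]<.76)&(P[...,1]>-.1)&(P[...,1]<.2);q=P[m];A=np.c_[q[:,:2],np.ones(len(q))];print('plane',np.linalg.lstsq(A,q[:,2],rcond=None)[0])
E
```

```text
[0.6285 0.0554 0.1977] [-3.14143670e+00 -6.50241297e-04  2.97781406e+00] [ 0.42788802  0.10679196 -0.34975836] 0.08492330559625513
30927 [319. 185.] [0.6193 0.0558 0.0896] (array([627.2,  54.3]), array([223.6, 136.2]), 80.6)
handle/knob
1761 [320. 204.] [0.6241 0.0551 0.1292] (array([626.3,  54.8]), array([16. , 69.5]), 80.9)
342 [155. 394.] [ 0.7871 -0.1318  0.1253] (array([ 788.5, -137.6]), array([ 6.9, 47.1]), 6.3)
1145 [320.   8.] [0.4764 0.0801 0.076 ] (array([475.9,  80.1]), array([55.7, 10.8]), 80.5)
plane [-1.15893938e-03  6.42480131e-05  9.03291360e-02]
```

View pics/w18.png

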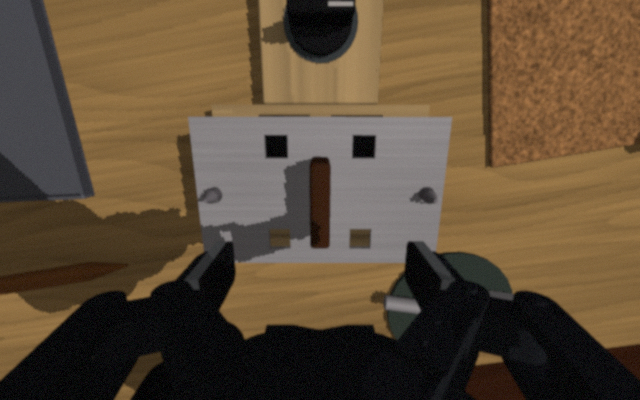

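{"op": "carry_out", "data": {"targets": [[0, 0, 0, 0, 0, 1, 0], [0, 0, 0, 0, 0, 1, 0], [0, 0, 0, 0, 0, 1, 0], [0, 0, 0, 0, 0, 1, 0], [0, 0, 0, 0, 0, 1, 0]]}}

```text
clock: 28.57
position: [0.6283, 0.0553, 0.1971]
tool_rot: [-3.14, -0.001, 2.449]
force: [-0.6, -0.8, 0.5]
grip_width: 0.0856
```

{"op": "carry_out", "data": {"targets": [[0, 0, 0, 0, 0, 1, 0], [0, 0, 0, 0, 0, 1, 0], [0, 0, 0, 0, 0, 1, 0], [0, 0, 0, 0, 0, 1, 0], [0, 0, 0, 0, 0, 1, 0]]}}

```text
clock: 28.98
position: [0.6283, 0.0553, 0.1971]
tool_rot: [-3.14, 0.0, 1.925]
force: [0.2, -0.3, -0.3]
grip_width: 0.0852
```

{"op": "carry_out", "data": {"targets": [[0, 0, 0, 0, 0, 1, 0], [0, 0, 0, 0, 0, 1, 0], [0, 0, 0, 0, 0, 1, 0], [0, 0, 0, 0, 0, 1, 0], [0, 0, 0, 0, 0, 1, 0]]}}

```text
clock: 29.4
position: [0.6283, 0.0553, 0.1972]
tool_rot: [-3.14, 0.001, 1.402]
force: [-0.3, 0.4, -0.1]
grip_width: 0.0855
```

{"op": "carry_out", "data": {"targets": [[0, -31, 0, 0, 0, 0, 0], [0, -31, 0, 0, 0, 0, 0], [0, -31, 0, 0, 0, 0, 0], [0, -31, 0, 0, 0, 0, 0], [0, -31, 0, 0, 0, 0, 0]]}}

```text
clock: 29.82
position: [0.4739, 0.0805, 0.1973]
tool_rot: [-3.14, 0.001, 1.407]
force: [0.1, -0.2, 0.5]
grip_width: 0.0852
```

{"op": "carry_out", "data": {"targets": [[0, 0, 25, 0, 0, 0, 0], [0, 0, 25, 0, 0, 0, 0], [0, 0, 10, 0, 0, 0, 0], [0, 0, 0, 0, 0, 0, 0], [0, 0, 0, 0, 0, 0, 0]]}}

```text
clock: 30.23
position: [0.4759, 0.08, 0.1381]
tool_rot: [-3.141, 0.001, 1.406]
force: [0.6, 0.4, 0.3]
grip_width: 0.0855
```

{"op": "carry_out", "data": {"targets": [[0, 0, 0, 0, 0, 0, 0], [0, 0, 0, 0, 0, 0, 0], [0, 0, 0, 0, 0, 0, 0]]}}

```text
clock: 30.48
position: [0.4763, 0.0806, 0.1389]
tool_rot: [3.141, -0.001, 1.407]
force: [-0.4, 0.8, -0.2]
grip_width: 0.0856
```

```bash
python3 - <<'E'
from h import *
s=bot.observe(); g=snap('wrist','w19'); print(np.round(s['position'],4),s['tool_rot'],s['force'],s['grip_width'])
comps(g,(.4,.56,-.0,.2,.07,.0815),200); comps(g,(.4,.56,-.0,.2,.036,.045),200)
E
```

```text
[0.4763 0.0806 0.1389] [ 3.14062034e+00 -5.48728938e-04  1.40672893e+00] [-0.38549703  0.76032726 -0.18716081] 0.08558244304220325
1287 [318. 207.] [0.4739 0.0826 0.0763] (array([473.7,  80.9]), array([55.6, 13.5]), 80.2)
2392 [318. 195.] [0.474  0.0827 0.0407] (array([473.4,  81.8]), array([57.9, 58.9]), 80.0)
```

{"op": "carry_out", "data": {"targets": [[0, -2, 25, 0, 0, 0, 0], [0, 0, 30, 0, 0, 0, 0], [0, 0, 20, 0, 0, 0, 0], [0, 0, 14, 0, 0, 0, 0], [0, 0, 0, 0, 0, 0, 0]], "force": 40}}

```text
clock: 30.95
position: [0.4729, 0.0806, 0.0474]
tool_rot: [-3.139, 0.001, 1.407]
force: [-0.9, -0.2, -0.5]
grip_width: 0.0858
```

{"op": "carry_out", "data": {"targets": [[0, 0, 0, 0, 0, 0, 0], [0, 0, 0, 0, 0, 0, 255], [0, 0, 0, 0, 0, 0, 255], [0, 0, 0, 0, 0, 0, 255], [0, 0, 0, 0, 0, 0, 255]]}}

```text
clock: 31.37
position: [0.4742, 0.0812, 0.0499]
tool_rot: [3.141, -0.001, 1.407]
force: [1.1, -0.3, -0.1]
grip_width: 0.0388
```

{"op": "carry_out", "data": {"targets": [[0, 0, 0, 0, 0, 0, 255], [0, 0, 0, 0, 0, 0, 255], [0, 0, 0, 0, 0, 0, 255], [0, 0, 0, 0, 0, 0, 255], [0, 0, 0, 0, 0, 0, 255]]}}

```text
clock: 31.78
position: [0.4749, 0.0809, 0.0497]
tool_rot: [3.14, -0.0, 1.407]
force: [4.0, 0.3, 5.7]
grip_width: 0.0132
```

{"op": "carry_out", "data": {"targets": [[0, 0, 0, 0, 0, 0.9, 255], [0, 0, 0, 0, 0, 0.9, 255], [0, 0, 0, 0, 0, 0.9, 255], [0, 0, 0, 0, 0, 0.9, 255], [0, 0, 0, 0, 0, 0.9, 255]]}}

```text
clock: 32.2
position: [0.4747, 0.0811, 0.0497]
tool_rot: [3.141, -0.001, 0.931]
force: [1.5, 0.7, 6.5]
grip_width: 0.0134
```

{"op": "carry_out", "data": {"targets": [[0, 0, 0, 0, 0, 0.9, 255], [0, 0, 0, 0, 0, 0.9, 255], [0, 0, 0, 0, 0, 0.9, 255], [0, 0, 0, 0, 0, 0.9, 255], [0, 0, 0, 0, 0, 0.9, 255]]}}

```text
clock: 32.62
position: [0.4746, 0.0813, 0.0497]
tool_rot: [3.142, -0.002, 0.46]
force: [1.7, 0.7, 6.6]
grip_width: 0.0134
```

{"op": "carry_out", "data": {"targets": [[0, 0, 0, 0, 0, 0.9, 255], [0, 0, 0, 0, 0, 0.9, 255], [0, 0, 0, 0, 0, 0.4, 255], [0, 0, 0, 0, 0, 0, 255], [0, 0, 0, 0, 0, 0, 255]]}}

```text
clock: 33.03
position: [0.4746, 0.0814, 0.0497]
tool_rot: [-3.141, -0.001, 0.234]
force: [2.3, 2.0, 10.1]
grip_width: 0.0136
```

```bash
python3 - <<'E'
from h import *
s=bot.observe(); print(s)
g=snap('wrist','w20'); P=cloud(g)
E
```

```text
{'clock': 33.0333, 'qpos': array([-0.82429393,  0.76948873,  0.753839  ,  2.1290752 , -0.95213655,
        0.62467484, -0.71790242]), 'qd': array([ 0.00344633, -0.00320439, -0.00405596,  0.00051346,  0.00265526,
       -0.00165545,  0.01042527]), 'joint_efforts': array([ 5.63287474e-01, -7.31787014e+01,  1.94854331e+01, -1.18106622e+01,
        3.20288027e-01,  2.47813286e-04, -4.76164687e-01]), 'position': array([0.47457772, 0.08139536, 0.04968916]), 'tool_rot': array([-3.14134060e+00, -1.39165510e-03,  2.34188039e-01]), 'force': array([ 2.25116139,  2.03566447, 10.14502835]), 'moment': array([ 0.6065348 , -0.32551979,  0.13320239]), 'grip_width': 0.01356054976499562}
```

View pics/w20.png

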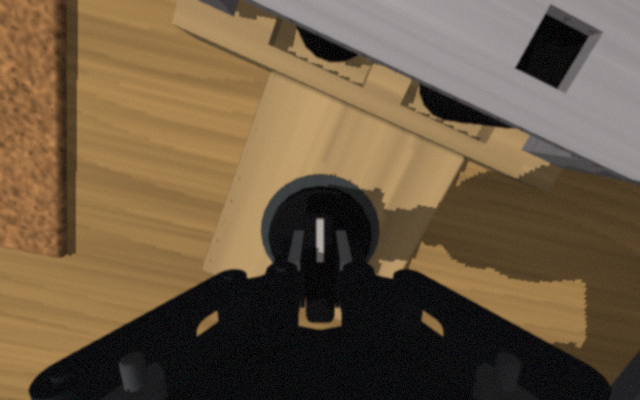

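{"op": "carry_out", "data": {"targets": [[0, 0, 0, 0, 0, 0.5, 255], [0, 0, 0, 0, 0, 0.3, 255], [0, 0, 0, 0, 0, 0, 255], [0, 0, 0, 0, 0, 0, 255]]}}

```text
clock: 33.42
position: [0.4746, 0.0814, 0.0497]
tool_rot: [-3.141, -0.001, 0.152]
force: [1.6, 1.5, 10.0]
grip_width: 0.0131
```

```bash
python3 - <<'E'
from h import *
s=bot.observe(); print(s['tool_rot'],s['moment'],s['force'])
g=snap('scene','s20'); comps(g,(.42,.54,-.0,.17,.06,.082),10,70)
E
```

```text
[-3.14131626e+00 -1.28107518e-03  1.51793459e-01] [ 0.39810649 -0.38853828  1.16776311] [ 1.64295688  1.50426943 10.0030764 ]
79 [370. 231.] [0.4836 0.0841 0.0753] (array([479.6,  82.7]), array([52.4, 15.1]), 11.3)
```

{"op": "carry_out", "data": {"targets": [[0, 0, 0, 0, 0, -0.6, 255], [0, 0, 0, 0, 0, 0, 150], [0, 0, 0, 0, 0, 0, 0], [0, 0, 0, 0, 0, 0, 0], [0, 0, 0, 0, 0, 0, 0]]}}

```text
clock: 33.88
position: [0.4737, 0.081, 0.0492]
tool_rot: [-3.142, 0.0, 0.212]
force: [0.2, 0.5, -0.4]
grip_width: 0.0613
```

{"op": "carry_out", "data": {"targets": [[0, 0, 0, 0, 0, 0, 0], [0, 0, 0, 0, 0, 0, 0], [0, 0, -20, 0, 0, 0, 0], [0, 0, -35, 0, 0, 0, 0], [0, 0, -35, 0, 0, 0, 0]]}}

```text
clock: 34.3
position: [0.473, 0.0803, 0.1399]
tool_rot: [3.141, 0.003, 0.212]
force: [-0.0, 0.8, 0.2]
grip_width: 0.0856
```

{"op": "carry_out", "data": {"targets": [[0, 0, -35, 0, 0, -1, 0], [0, 0, -25, 0, 0, -1, 0], [0, 0, 0, 0, 0, -1, 0], [0, 0, 0, 0, 0, -1, 0], [0, 0, 0, 0, 0, -1, 0]]}}

```text
clock: 34.72
position: [0.4738, 0.0813, 0.1996]
tool_rot: [-3.141, -0.001, 0.742]
force: [-0.3, -0.4, -0.3]
grip_width: 0.0854
```

{"op": "carry_out", "data": {"targets": [[0, 0, 0, 0, 0, -1, 0], [0, 0, 0, 0, 0, -1, 0], [0, 0, 0, 0, 0, -1, 0], [0, 0, 0, 0, 0, -1, 0], [0, 0, 0, 0, 0, -1, 0]]}}

```text
clock: 35.13
position: [0.4737, 0.0809, 0.1992]
tool_rot: [-3.141, 0.0, 1.265]
force: [-0.6, 0.0, -0.8]
grip_width: 0.0855
```

{"op": "carry_out", "data": {"targets": [[0, 0, 0, 0, 0, -1, 0], [0, 0, 0, 0, 0, 0, 0], [0, 0, 0, 0, 0, 0, 0], [0, 0, 0, 0, 0, 0, 0]]}}

```text
clock: 35.47
position: [0.4738, 0.0809, 0.1992]
tool_rot: [-3.141, 0.0, 1.361]
force: [0.1, -0.4, 0.3]
grip_width: 0.0854
```

```bash
python3 - <<'E'
from h import *
s=bot.observe(); print(np.round(s['position'],4),s['tool_rot'],s['qpos'],s['clock'])
g=snap('wrist','w21'); comps(g,(.4,.56,-.0,.2,.07,.0815),200); comps(g,(.4,.85,-.2,.3,.082,.096),1000); comps(g,(.4,.85,-.2,.3,.12,.14),100)
E
```

```text
[0.4738 0.0809 0.1992] [-3.14139359e+00  8.38496657e-05  1.36107720e+00] [-0.86498902  0.43489302  0.75906084  2.03049184 -0.40449601  0.82827281
 -0.08240468] 35.4667
813 [321. 188.] [0.4738 0.0822 0.0763] (array([473.5,  81.1]), array([55.1, 14. ]), 80.4)
30528 [496. 155.] [0.6303 0.0786 0.0895] (array([625.9,  56.6]), array([223. , 137.6]), 80.5)
2058 [518. 194.] [0.6232 0.0587 0.1284] (array([625.3,  57. ]), array([16.6, 70.6]), 80.2)
```

{"op": "carry_out", "data": {"targets": [[1.5, 31.4, 0, 0, 0, 0, 0], [1.5, 31.4, 0, 0, 0, 0, 0], [1.5, 31.4, 0, 0, 0, 0, 0], [1.5, 31.4, 0, 0, 0, 0, 0], [1.5, 31.4, 0, 0, 0, 0, 0]]}}

```text
clock: 35.93
position: [0.6303, 0.0561, 0.1988]
tool_rot: [-3.141, 0.0, 1.363]
force: [-0.1, 0.9, 1.0]
grip_width: 0.0855
```

{"op": "carry_out", "data": {"targets": [[0, 0, 0, 0, 0, -1, 0], [0, 0, 0, 0, 0, -1, 0], [0, 0, 0, 0, 0, -1, 0], [0, 0, 0, 0, 0, -1, 0], [0, 0, 0, 0, 0, -1, 0]]}}

```text
clock: 36.35
position: [0.629, 0.0563, 0.1988]
tool_rot: [-3.141, 0.0, 1.892]
force: [-0.3, -0.3, -0.0]
grip_width: 0.0854
```

{"op": "carry_out", "data": {"targets": [[0, 0, 0, 0, 0, -1, 0], [0, 0, 0, 0, 0, -1, 0], [0, 0, 0, 0, 0, -1, 0], [0, 0, 0, 0, 0, -1, 0], [0, 0, 0, 0, 0, -1, 0]]}}

```text
clock: 36.77
position: [0.629, 0.0563, 0.1989]
tool_rot: [-3.141, -0.0, 2.415]
force: [-0.8, -1.8, -0.5]
grip_width: 0.0854
```

{"op": "carry_out", "data": {"targets": [[0, 0, 0, 0, 0, -1, 0], [0, 0, 0, 0, 0, -1, 0], [0, 0, 0, 0, 0, -1, 0], [0, 0, 0, 0, 0, -1, 0], [0, 0, 0, 0, 0, -1, 0]]}}

```text
clock: 37.18
position: [0.6289, 0.0563, 0.1989]
tool_rot: [-3.141, -0.001, 2.939]
force: [0.5, -0.4, 0.2]
grip_width: 0.0855
```

{"op": "carry_out", "data": {"targets": [[0, 0, 20, 0, 0, -0.4, 0], [0, 0, 20, 0, 0, 0, 0], [0, 0, 0, 0, 0, 0, 0], [0, 0, 0, 0, 0, 0, 0], [0, 0, 0, 0, 0, 0, 0]]}}

```text
clock: 37.6
position: [0.6294, 0.0562, 0.16]
tool_rot: [-3.141, 0.0, 2.976]
force: [0.4, 0.4, 0.7]
grip_width: 0.0856
```

```bash
python3 - <<'E'
from h import *
s=bot.observe(); print(np.round(s['position'],4),s['tool_rot'],s['qpos'],s['clock'])
g=snap('wrist','w22'); comps(g,(.4,.85,-.2,.3,.082,.096),1000); comps(g,(.4,.85,-.2,.3,.12,.14),100)
E
```

```text
[0.6294 0.0562 0.16  ] [-3.14138706e+00  4.69086143e-04  2.97646594e+00] [-0.34613055  0.625663    0.24715217  1.65639702 -0.18617823  0.882287
  1.38033284] 37.6
39913 [321. 189.] [0.6152 0.0586 0.0896] (array([626.4,  56.5]), array([223.5, 136.3]), 80.5)
2524 [321. 218.] [0.623  0.0573 0.1292] (array([625.6,  56.9]), array([16. , 69.8]), 80.5)
```

{"op": "carry_out", "data": {"targets": [[0, -0.7, 20, 0, 0, 0, 0], [0, 0, 20, 0, 0, 0, 0], [0, 0, 15, 0, 0, 0, 0], [0, 0, 6, 0, 0, 0, 0], [0, 0, 0, 0, 0, 0, 0]], "force": 100}}

```text
clock: 38.07
position: [0.6288, 0.0556, 0.0979]
tool_rot: [-3.141, -0.001, 2.977]
force: [-0.5, -0.7, -0.3]
grip_width: 0.0853
```

{"op": "carry_out", "data": {"targets": [[0, 0, 0, 0, 0, 0, 0], [0, 0, 0, 0, 0, 0, 255], [0, 0, 0, 0, 0, 0, 255], [0, 0, 0, 0, 0, 0, 255], [0, 0, 0, 0, 0, 0, 255]]}}

```text
clock: 38.48
position: [0.6292, 0.0556, 0.0988]
tool_rot: [3.141, 0.001, 2.978]
force: [0.7, 1.3, 0.2]
grip_width: 0.0386
```

{"op": "carry_out", "data": {"targets": [[0, 0, 0, 0, 0, 0, 255], [0, 0, 0, 0, 0, 0, 255], [0, 0, 0, 0, 0, 0, 255], [0, 0, 0, 0, 0, 0, 255], [0, 0, 0, 0, 0, 0, 255]]}}

```text
clock: 38.9
position: [0.6292, 0.0557, 0.0987]
tool_rot: [3.141, 0.0, 2.978]
force: [-1.0, -0.0, 6.2]
grip_width: 0.0147
```

{"op": "carry_out", "data": {"targets": [[0, 0, -3, 0, 0, 0, 255], [0, 0, -5, 0, 0, 0, 255], [0, 0, -8, 0, 0, 0, 255], [0, 0, -8, 0, 0, 0, 255], [0, 0, 0, 0, 0, 0, 255]]}}

```text
clock: 39.32
position: [0.6298, 0.0555, 0.1243]
tool_rot: [3.141, 0.002, 2.978]
force: [-0.4, -0.7, -2.9]
grip_width: 0.0147
```

{"op": "carry_out", "data": {"targets": [[0, 0, -20, 0, 0, 0, 255], [0, 0, -25, 0, 0, 0, 255], [0, 0, -20, 0, 0, 0, 255], [10, 18, 0, 0, 0, 0, 255], [16.5, 29, 0, 0, 0, 0, 255]]}}

```text
clock: 39.73
position: [0.6118, 0.1033, 0.1889]
tool_rot: [-3.141, 0.003, 2.973]
force: [0.2, 0.5, -3.9]
grip_width: 0.0146
```

{"op": "carry_out", "data": {"targets": [[18, 31.6, 0, 0, 0, 0, 255], [18, 31.6, 0, 0, 0, 0, 255], [18, 31.6, 0, 0, 0, 0, 255], [18, 31.6, 0, 0, 0, 0, 255], [18, 31.6, 0, 0, 0, 0, 255]]}}

```text
clock: 40.15
position: [0.5466, 0.2783, 0.1875]
tool_rot: [3.141, 0.0, 2.978]
force: [1.2, 1.2, -3.1]
grip_width: 0.0146
```

{"op": "carry_out", "data": {"targets": [[18, 31.6, 0, 0, 0, 0, 255], [14, 24.6, 0, 0, 0, 0.5, 255], [0, 0, 0, 0, 0, 0.9, 255], [0, 0, 0, 0, 0, 0.9, 255], [0, 0, 0, 0, 0, 0.9, 255]]}}

```text
clock: 40.57
position: [0.5247, 0.338, 0.1873]
tool_rot: [-3.142, -0.0, 2.639]
force: [0.3, -1.0, -3.3]
grip_width: 0.0145
```

{"op": "carry_out", "data": {"targets": [[0, 0, 0, 0, 0, 0.9, 255], [0, 0, 0, 0, 0, 0.9, 255], [0, 0, 0, 0, 0, 0.9, 255], [0, 0, 0, 0, 0, 0.9, 255], [0, 0, 0, 0, 0, 0.9, 255]]}}

```text
clock: 40.98
position: [0.525, 0.3375, 0.1874]
tool_rot: [3.141, -0.0, 2.167]
force: [0.2, 0.5, -3.0]
grip_width: 0.0146
```

{"op": "carry_out", "data": {"targets": [[0, 0, 0, 0, 0, 0.9, 255], [0, 0, 0, 0, 0, 0.9, 255], [0, 0, 0, 0, 0, 0.9, 255], [0, 0, 0, 0, 0, 0.9, 255], [0, 0, 0, 0, 0, 0.9, 255]]}}

```text
clock: 41.4
position: [0.525, 0.3375, 0.1874]
tool_rot: [-3.142, -0.0, 1.696]
force: [-0.1, 0.2, -2.9]
grip_width: 0.0148
```

{"op": "carry_out", "data": {"targets": [[0, 0, 0, 0, 0, 0.9, 255], [0, 0, 0, 0, 0, 0.3, 255], [0, 0, 0, 0, 0, 0, 255], [0, 0, 0, 0, 0, 0, 255], [0, 0, 0, 0, 0, 0, 255]]}}

```text
clock: 41.82
position: [0.525, 0.3375, 0.1873]
tool_rot: [-3.142, -0.0, 1.576]
force: [-0.7, -0.1, -3.9]
grip_width: 0.0147
```

```bash
python3 - <<'E'
from h import *
s=bot.observe(); print(np.round(s['position'],4),s['tool_rot'],s['qpos'],s['clock'],s['force'],s['grip_width'])
g=snap('wrist','w23'); comps(g,(.3,.85,.1,.5,.165,.196),1000)
t=snap('top','t23'); print('top pots'); comps(t,(.54,.64,-.02,.14,.05,.082),20,60)
E
```

```text
[0.525  0.3375 0.1873] [-3.14151019e+00 -1.32006511e-04  1.57612727e+00] [-1.062025    0.65097572  0.61627636  1.66840547 -0.44041751  0.96474906
 -0.28130856] 41.8167 [-0.66088214 -0.06051266 -3.90073051] 0.01468591231133006
60274 [319. 193.] [0.5233 0.3635 0.1783] (array([523.5, 347. ]), array([224. , 119.5]), 0.2)
top pots
96 [261. 158.] [0.5926 0.1001 0.0682] (array([590.4,  98.6]), array([44.3, 45. ]), 87.1)
104 [288. 163.] [0.5782 0.0237 0.068 ] (array([576.1,  23.8]), array([44.8, 45. ]), 87.3)
```

{"op": "carry_out", "data": {"targets": [[0, 0, 25, 0, 0, 0, 255], [0, 0, 35, 0, 0, 0, 255], [0, 0, 35, 0, 0, 0, 255], [0, 0, 30, 0, 0, 0, 255], [0, 0, 20, 0, 0, 0, 255]]}}

```text
clock: 42.33
position: [0.524, 0.3369, 0.0394]
tool_rot: [-3.139, 0.001, 1.575]
force: [-0.2, 0.0, -3.0]
grip_width: 0.0146
```

{"op": "carry_out", "data": {"targets": [[0, 0, 8, 0, 0, 0, 255], [0, 0, 0, 0, 0, 0, 255], [0, 0, 4, 0, 0, 0, 255], [0, 0, 4, 0, 0, 0, 255], [0, 0, 3, 0, 0, 0, 255]]}}

```text
clock: 42.75
position: [0.5256, 0.338, 0.0241]
tool_rot: [3.14, -0.001, 1.575]
force: [0.6, -0.0, -4.2]
grip_width: 0.0143
```

{"op": "carry_out", "data": {"targets": [[0, 0, 1, 0, 0, 0, 255], [0, 0, 1, 0, 0, 0, 255], [0, 0, 0, 0, 0, 0, 255], [0, 0, 0, 0, 0, 0, 255]]}}

```text
clock: 43.08
position: [0.5252, 0.3375, 0.0215]
tool_rot: [3.141, -0.0, 1.575]
force: [-0.4, -0.1, -3.6]
grip_width: 0.0148
```

{"op": "carry_out", "data": {"targets": [[0, 0, 0.8, 0, 0, 0, 255], [0, 0, 0.6, 0, 0, 0, 255], [0, 0, 0, 0, 0, 0, 255], [0, 0, 0, 0, 0, 0, 200], [0, 0, 0, 0, 0, 0, 100]]}}

```text
clock: 43.5
position: [0.5253, 0.3376, 0.0201]
tool_rot: [3.141, -0.0, 1.574]
force: [-0.2, -0.4, 0.2]
grip_width: 0.0292
```

{"op": "carry_out", "data": {"targets": [[0, 0, 0, 0, 0, 0, 0], [0, 0, 0, 0, 0, 0, 0], [0, 0, 0, 0, 0, 0, 0], [0, 0, 0, 0, 0, 0, 0], [0, 0, -15, 0, 0, 0, 0]]}}

```text
clock: 43.92
position: [0.5239, 0.3368, 0.0332]
tool_rot: [-3.139, 0.002, 1.575]
force: [-0.8, -0.0, -0.6]
grip_width: 0.0855
```

{"op": "carry_out", "data": {"targets": [[0, 0, -30, 0, 0, 0, 0], [0, 0, -40, 0, 0, 0, 0], [0, 0, -40, 0, 0, 0, 0], [0, 0, -40, 0, 0, 0, 0], [0, 0, -12, 0, 0, 0, 0]]}}

```text
clock: 44.33
position: [0.5269, 0.3378, 0.2036]
tool_rot: [3.136, -0.004, 1.574]
force: [-0.1, 0.2, 0.3]
grip_width: 0.0855
```

{"op": "carry_out", "data": {"targets": [[0, 0, 0, 0, 0, 0, 0], [0, 0, 0, 0, 0, 0, 0], [0, 0, 0, 0, 0, 0, 0]]}}

```text
clock: 44.58
position: [0.5246, 0.3373, 0.1965]
tool_rot: [-3.141, 0.0, 1.575]
force: [-0.6, 0.0, 0.7]
grip_width: 0.0853
```

```bash
python3 - <<'E'
from h import *
s=bot.observe(); print(np.round(s['position'],4),s['tool_rot'],s['qpos'],s['clock'],s['force'],s['grip_width'])
g=snap('wrist','w24'); comps(g,(.3,.7,.18,.5,.0095,.018),1000);  comps(g,(.4,.65,.23,.43,.045,.06),100); comps(g,(.3,.7,.18,.5,.004,.0095),1000)
t=snap('top','t24'); print('top pots'); comps(t,(.54,.64,-.02,.14,.05,.082),20,60)
E
```

```text
[0.5246 0.3373 0.1965] [-3.14081214e+00  3.62758376e-04  1.57455459e+00] [-1.06889188  0.6418223   0.62711113  1.66094    -0.43579341  0.98342015
 -0.28631839] 44.5833 [-0.6231605   0.03394958  0.69810912] 0.08533427359547754
19717 [320. 171.] [0.5235 0.3427 0.0117] (array([523.3, 338.2]), array([222.9, 136.1]), 0.2)
997 [320. 181.] [0.5235 0.3406 0.0513] (array([523.8, 339.2]), array([68.6, 15.3]), 89.8)
7541 [324. 156.] [0.5279 0.3576 0.0066] (array([524.6, 339.4]), array([249.6, 167.9]), 0.2)
top pots
102 [261. 158.] [0.5921 0.0997 0.0678] (array([591.7,  98.2]), array([46.3, 44.2]), 7.0)
106 [287. 162.] [0.5787 0.0245 0.0678] (array([576.5,  24.4]), array([46.1, 45.4]), 88.5)
```

{"op": "carry_out", "data": {"targets": [[-34, 9.2, 0, 0, 0, 0, 0], [-34, 9.2, 0, 0, 0, 0, 0], [-34, 9.2, 0, 0, 0, 0, 0], [-34, 9.2, 0, 0, 0, 0, 0], [-34, 9.2, 0, 0, 0, 0, 0]], "force": 40}}

```text
clock: 45.1
position: [0.5715, 0.1658, 0.196]
tool_rot: [-3.14, 0.001, 1.574]
force: [1.1, 1.0, -0.6]
grip_width: 0.0852
```

{"op": "carry_out", "data": {"targets": [[-34, 9.2, 0, 0, 0, 0, 0], [-34, 9.2, 0, 0, 0, 0.8, 0], [0, 0, 20, 0, 0, 0.8, 0], [0, 0, 30, 0, 0, 0, 0], [0, 0, 20, 0, 0, 0, 0]]}}

```text
clock: 45.52
position: [0.5895, 0.0988, 0.1242]
tool_rot: [-3.14, 0.001, 1.405]
force: [0.0, -0.0, -0.7]
grip_width: 0.0852
```

{"op": "carry_out", "data": {"targets": [[0, 0, 0, 0, 0, 0, 0], [0, 0, 0, 0, 0, 0, 0], [0, 0, 0, 0, 0, 0, 0], [0, 0, 0, 0, 0, 0, 0]]}}

```text
clock: 45.85
position: [0.591, 0.0997, 0.1281]
tool_rot: [3.14, -0.001, 1.407]
force: [-0.4, 0.7, 0.3]
grip_width: 0.0857
```

```bash
python3 - <<'E'
from h import *
s=bot.observe(); print(np.round(s['position'],4),s['tool_rot'],s['clock'],s['force'],s['grip_width'])
g=snap('wrist','w25'); comps(g,(.53,.64,-.02,.13,.065,.08),100)
E
```

```text
[0.591  0.0997 0.1281] [ 3.14015660e+00 -5.34898675e-04  1.40700473e+00] 45.85 [-0.35682086  0.68243424  0.26476476] 0.08565386130135735
1218 [321. 215.] [0.5906 0.0977 0.0726] (array([590.8,  99.5]), array([47.3, 47. ]), 67.0)
1278 [318. 302.] [0.5759 0.0247 0.0717] (array([576.2,  25.6]), array([46.3, 47.2]), 67.8)
```

{"op": "carry_out", "data": {"targets": [[0, 0, 30, 0, 0, 0, 0], [0, 0, 30, 0, 0, 0, 0], [0, 0, 22, 0, 0, 0, 0], [0, 0, 10, 0, 0, 0, 0], [0, 0, 0, 0, 0, 0, 0]]}}

```text
clock: 46.32
position: [0.5898, 0.0996, 0.0338]
tool_rot: [-3.14, 0.001, 1.407]
force: [-0.9, -0.7, 0.2]
grip_width: 0.0854
```

{"op": "carry_out", "data": {"targets": [[0, 0, 0, 0, 0, 0, 200], [0, 0, 0, 0, 0, 0, 200], [0, 0, 0, 0, 0, 0, 200], [0, 0, 0, 0, 0, 0, 200], [0, 0, 0, 0, 0, 0, 200]]}}

```text
clock: 46.73
position: [0.5913, 0.0999, 0.0363]
tool_rot: [3.14, -0.001, 1.407]
force: [-0.7, 0.1, 8.8]
grip_width: 0.0457
```

{"op": "carry_out", "data": {"targets": [[0, 0, 0, 0, 0, 0, 200], [0, 0, -10, 0, 0, 0, 200], [0, 0, -20, 0, 0, 0, 200], [0, 0, -35, 0, 0, 0, 200], [0, 0, -35, 0, 0, 0, 200]]}}

```text
clock: 47.15
position: [0.5898, 0.0994, 0.1365]
tool_rot: [-3.141, 0.001, 1.406]
force: [0.8, 0.9, -0.3]
grip_width: 0.0458
```

{"op": "carry_out", "data": {"targets": [[0, 0, -35, 0, 0, 0, 200], [0, 0, -15, 0, 0, 0, 200], [0, 0, 0, 0, 0, 0, 200], [0, 0, 0, 0, 0, 0, 200]]}}

```text
clock: 47.48
position: [0.5906, 0.1, 0.1862]
tool_rot: [3.14, -0.001, 1.407]
force: [-0.2, -0.2, -1.0]
grip_width: 0.0457
```

```bash
python3 - <<'E'
from h import *
g=held('w26')
E
```

```text
[0.5906 0.1    0.1862] [ 3.13996014e+00 -1.32577179e-03  1.40719451e+00] 0.045657514913464925 [-0.22596816 -0.20724912 -0.96180635]
11290 [[-0.0218 -0.022  -0.0404]
 [-0.021  -0.0216 -0.0394]
 [-0.01   -0.0002 -0.0211]
 [ 0.023   0.0216  0.0165]
 [ 0.0239  0.022   0.0215]]
```

{"op": "carry_out", "data": {"targets": [[-22, -1.6, 0, 0, 0, 0, 200], [-32, -2.3, 0, 0, 0, 0, 200], [-35, -2.4, 0, 0, 0, 0, 200], [-35, -2.4, 0, 0, 0, 0, 200], [-35, -2.4, 0, 0, 0, 0, 200]]}}

```text
clock: 47.95
position: [0.5522, -0.0567, 0.1839]
tool_rot: [-3.14, 0.001, 1.407]
force: [1.3, -0.6, -0.8]
grip_width: 0.0459
```

{"op": "carry_out", "data": {"targets": [[-35, -2.4, 0, 0, 0, 0, 200], [-35, -2.4, 0, 0, 0, 0, 200], [-35, -2.4, 0, 0, 0, 0, 200], [-35, -2.4, 0, 0, 0, 0, 200], [-35, -2.4, 0, 0, 0, 0, 200]]}}

```text
clock: 48.37
position: [0.5118, -0.2274, 0.184]
tool_rot: [-3.14, -0.0, 1.407]
force: [2.0, -0.6, -0.5]
grip_width: 0.0458
```

{"op": "carry_out", "data": {"targets": [[-35, -2.4, 0, 0, 0, 0, 200], [-35, -2.4, 0, 0, 0, 0, 200], [-35, -2.4, 0, 0, 0, 0, 200], [-35, -2.4, 0, 0, 0, 0, 200], [-23, -1.6, 0, 0, 0, 0, 200]]}}

```text
clock: 48.78
position: [0.4733, -0.3881, 0.184]
tool_rot: [-3.14, 0.001, 1.404]
force: [0.2, 0.7, -0.2]
grip_width: 0.046
```

{"op": "carry_out", "data": {"targets": [[0, 0, 20, 0, 0, 0, 200], [0, 0, 35, 0, 0, 0, 200], [0, 0, 35, 0, 0, 0, 200], [0, 0, 30, 0, 0, 0, 200], [0, 0, 10, 0, 0, 0, 200]]}}

```text
clock: 49.2
position: [0.4732, -0.3833, 0.05]
tool_rot: [-3.136, -0.003, 1.407]
force: [-0.4, -0.2, -2.2]
grip_width: 0.0457
```

{"op": "carry_out", "data": {"targets": [[0, 0, 0, 0, 0, 0, 200], [0, 0, 0, 0, 0, 0, 200], [0, 0, 0, 0, 0, 0, 200]]}}

```text
clock: 49.45
position: [0.476, -0.3857, 0.0564]
tool_rot: [3.14, 0.001, 1.407]
force: [0.3, -1.0, 0.4]
grip_width: 0.0458
```

```bash
python3 - <<'E'
from h import *
g=held('w27'); t=snap('top','t27'); comps(t,(.54,.64,-.02,.14,.05,.082),20,60)
E
```

```text
[ 0.476  -0.3857  0.0564] [3.14003757e+00 9.71403615e-04 1.40677445e+00] 0.04582661885103144 [ 0.31188433 -0.95295071  0.39635884]
11275 [[-0.022  -0.022  -0.0405]
 [-0.021  -0.0216 -0.0395]
 [-0.01   -0.0002 -0.0212]
 [ 0.0231  0.0216  0.0165]
 [ 0.0239  0.022   0.0211]]
42 [286. 158.] [0.5913 0.0278 0.0636] (array([588.9,  25.4]), array([20.1, 41.6]), 4.3)
40 [290. 169.] [0.5604 0.0176 0.0685] (array([563.4,  21.7]), array([20.4, 42.4]), 6.3)
```

Lower, release, rise and head back for the other pot.

{"op": "carry_out", "data": {"targets": [[0, 0, 12, 0, 0, 0, 200], [0, 0, 11, 0, 0, 0, 200], [0, 0, 6, 0, 0, 0, 200], [0, 0, 2, 0, 0, 0, 200], [0, 0, 0, 0, 0, 0, 200]]}}

```text
clock: 49.97
position: [0.476, -0.385, 0.0236]
tool_rot: [3.141, -0.0, 1.407]
force: [2.1, 0.4, 3.9]
grip_width: 0.0456
```

{"op": "carry_out", "data": {"targets": [[0, 0, 0, 0, 0, 0, 200], [0, 0, 0, 0, 0, 0, 80], [0, 0, 0, 0, 0, 0, 60], [0, 0, 0, 0, 0, 0, 0], [0, 0, 0, 0, 0, 0, 0]]}}

```text
clock: 50.38
position: [0.4752, -0.385, 0.0236]
tool_rot: [-3.141, -0.0, 1.407]
force: [-0.2, -0.3, -0.3]
grip_width: 0.0847
```

{"op": "carry_out", "data": {"targets": [[0, 0, 0, 0, 0, 0, 0], [0, 0, 0, 0, 0, 0, 0], [0, 0, -20, 0, 0, 0, 0], [0, 0, -35, 0, 0, 0, 0], [0, 0, -35, 0, 0, 0, 0]]}}

```text
clock: 50.8
position: [0.4746, -0.3847, 0.1142]
tool_rot: [-3.139, -0.001, 1.407]
force: [1.4, -0.2, 0.1]
grip_width: 0.0853
```

{"op": "carry_out", "data": {"targets": [[0, 0, -35, 0, 0, 0, 0], [0, 0, -35, 0, 0, 0, 0], [0, 0, 0, 0, 0, 0, 0], [0, 0, 0, 0, 0, 0, 0], [0, 0, 0, 0, 0, 0, 0]]}}

```text
clock: 51.22
position: [0.4754, -0.3847, 0.1836]
tool_rot: [-3.142, -0.0, 1.407]
force: [0.1, 0.8, 0.2]
grip_width: 0.0856
```

```bash
python3 - <<'E'
from h import *
s=bot.observe(); print(np.round(s['position'],4),s['tool_rot'],s['clock'],s['force'],s['grip_width'])
g=snap('wrist','w28'); comps(g,(.36,.6,-.5,-.2,.055,.075),100)
t=snap('top','t28'); comps(t,(.54,.64,-.02,.14,.05,.082),20,60)
E
```

```text
[ 0.4754 -0.3847  0.1836] [-3.14156222e+00 -4.16611359e-04  1.40717178e+00] 51.2167 [0.1397359  0.78220498 0.15080529] 0.08559874609880826
607 [320. 192.] [ 0.4741 -0.3865  0.0615] (array([ 474.4, -385. ]), array([46.7, 46.6]), 68.2)
78 [288. 163.] [0.5762 0.0219 0.0664] (array([576.4,  23.5]), array([45.6, 42. ]), 14.5)
```

{"op": "carry_out", "data": {"targets": [[35, 2.8, 0, 0, 0, 0, 0], [35, 2.8, 0, 0, 0, 0, 0], [35, 2.8, 0, 0, 0, 0, 0], [35, 2.8, 0, 0, 0, 0, 0], [35, 2.8, 0, 0, 0, 0, 0]]}}

```text
clock: 51.73
position: [0.5175, -0.213, 0.1829]
tool_rot: [-3.14, 0.0, 1.407]
force: [1.0, 0.4, 0.4]
grip_width: 0.0855
```

{"op": "carry_out", "data": {"targets": [[35, 2.8, 0, 0, 0, 0, 0], [35, 2.8, 0, 0, 0, 0, 0], [35, 2.8, 0, 0, 0, 0, 0], [35, 2.8, 0, 0, 0, 0, 0], [35, 2.8, 0, 0, 0, 0, 0]]}}

```text
clock: 52.15
position: [0.5599, -0.0426, 0.183]
tool_rot: [-3.14, 0.001, 1.407]
force: [1.0, 0.3, 0.2]
grip_width: 0.0854
```

{"op": "carry_out", "data": {"targets": [[35, 2.8, 0, 0, 0, 0, 0], [35, 2.8, 0, 0, 0, 0, 0], [0, 0, 20, 0, 0, 0, 0], [0, 0, 25, 0, 0, 0, 0], [0, 0, 10, 0, 0, 0, 0]]}}

```text
clock: 52.57
position: [0.5755, 0.0245, 0.1255]
tool_rot: [-3.138, 0.002, 1.408]
force: [-1.1, -0.8, -1.2]
grip_width: 0.0856
```

{"op": "carry_out", "data": {"targets": [[0, 0, 0, 0, 0, 0, 0], [0, 0, 0, 0, 0, 0, 0], [0, 0, 0, 0, 0, 0, 0], [0, 0, 0, 0, 0, 0, 0]]}}

```text
clock: 52.9
position: [0.5776, 0.0234, 0.1299]
tool_rot: [3.14, -0.0, 1.406]
force: [-0.1, 0.5, -0.1]
grip_width: 0.0853
```

```bash
python3 - <<'E'
from h import *
s=bot.observe(); print(np.round(s['position'],4),s['tool_rot'],s['clock'],s['force'],s['grip_width'])
g=snap('wrist','w29'); comps(g,(.53,.64,-.02,.13,.065,.08),100)
E
```

```text
[0.5776 0.0234 0.1299] [ 3.14031516e+00 -3.96434030e-04  1.40623042e+00] 52.9 [-0.06005038  0.5208472  -0.05714263] 0.08528574883421602
1178 [319. 212.] [0.5756 0.023  0.0726] (array([576.1,  24.9]), array([47.4, 46.6]), 79.5)
136 [300. 268.] [ 0.5537 -0.019   0.0726] (array([554.8, -19.3]), array([ 1.4, 13.3]), 82.9)
```

{"op": "carry_out", "data": {"targets": [[1, -0.5, 30, 0, 0, 0, 0], [0, 0, 30, 0, 0, 0, 0], [0, 0, 24, 0, 0, 0, 0], [0, 0, 10, 0, 0, 0, 0], [0, 0, 0, 0, 0, 0, 0]]}}

```text
clock: 53.37
position: [0.576, 0.0247, 0.0337]
tool_rot: [-3.139, 0.001, 1.407]
force: [0.3, -0.5, -0.7]
grip_width: 0.0855
```

{"op": "carry_out", "data": {"targets": [[0, 0, 0, 0, 0, 0, 200], [0, 0, 0, 0, 0, 0, 200], [0, 0, 0, 0, 0, 0, 200], [0, 0, 0, 0, 0, 0, 200], [0, 0, 0, 0, 0, 0, 200]]}}

```text
clock: 53.78
position: [0.5776, 0.025, 0.0365]
tool_rot: [3.14, -0.001, 1.407]
force: [-2.8, 0.6, 14.9]
grip_width: 0.046
```

{"op": "carry_out", "data": {"targets": [[0, 0, 0, 0, 0, 0, 200], [0, 0, -10, 0, 0, 0, 200], [0, 0, -20, 0, 0, 0, 200], [0, 0, -35, 0, 0, 0, 200], [0, 0, -35, 0, 0, 0, 200]]}}

```text
clock: 54.2
position: [0.5762, 0.0247, 0.1365]
tool_rot: [-3.141, 0.001, 1.406]
force: [1.2, 1.1, 0.1]
grip_width: 0.0458
```

{"op": "carry_out", "data": {"targets": [[0, 0, -35, 0, 0, 0, 200], [0, 0, -15, 0, 0, 0, 200], [0, 0, 0, 0, 0, 0, 200], [0, 0, 0, 0, 0, 0, 200]]}}

```text
clock: 54.53
position: [0.577, 0.0253, 0.1861]
tool_rot: [3.14, -0.001, 1.407]
force: [-0.3, 1.0, -1.6]
grip_width: 0.0457
```

```bash
python3 - <<'E'
from h import *
g=held('w30')
t=snap('top','t30'); comps(t,(.36,.6,-.5,-.2,.05,.075),20,60); print('plate'); comps(t,(.4,.65,.23,.43,.045,.065),50)
E
```

```text
[0.577  0.0253 0.1861] [ 3.13983248e+00 -1.22574512e-03  1.40730118e+00] 0.045690466219233124 [-0.3063523   0.97299884 -1.55105727]
11238 [[-0.0222 -0.022  -0.0398]
 [-0.0211 -0.0216 -0.0388]
 [-0.0102 -0.0005 -0.0206]
 [ 0.0229  0.0218  0.017 ]
 [ 0.0239  0.022   0.022 ]]
93 [430. 198.] [ 0.4758 -0.3855  0.0612] (array([ 475.2, -384.7]), array([46.4, 45.7]), 51.3)
plate
73 [175. 182.] [0.524  0.3517 0.0523] (array([523.5, 349.4]), array([15.4, 45.3]), 0.9)
```

{"op": "carry_out", "data": {"targets": [[-20, -3.1, 0, 0, 0, 0, 200], [-34, -5.3, 0, 0, 0, 0, 200], [-35, -5.4, 0, 0, 0, 0, 200], [-35, -5.4, 0, 0, 0, 0, 200], [-35, -5.4, 0, 0, 0, 0, 200]]}}

```text
clock: 55.05
position: [0.5252, -0.1292, 0.1839]
tool_rot: [-3.14, 0.0, 1.407]
force: [0.5, -0.2, -0.5]
grip_width: 0.0458
```

{"op": "carry_out", "data": {"targets": [[-35, -5.4, 0, 0, 0, 0, 200], [-35, -5.4, 0, 0, 0, 0, 200], [-35, -5.4, 0, 0, 0, 0, 200], [-35, -5.4, 0, 0, 0, 0, 200], [-24, -3.7, 0, 0, 0, 0, 200]]}}

```text
clock: 55.47
position: [0.4727, -0.2885, 0.1841]
tool_rot: [-3.14, 0.001, 1.404]
force: [-0.1, 0.9, -1.8]
grip_width: 0.0462
```

{"op": "carry_out", "data": {"targets": [[0, 0, 20, 0, 0, 0, 200], [0, 0, 35, 0, 0, 0, 200], [0, 0, 35, 0, 0, 0, 200], [0, 0, 30, 0, 0, 0, 200], [0, 0, 10, 0, 0, 0, 200]]}}

```text
clock: 55.88
position: [0.4724, -0.2845, 0.0504]
tool_rot: [-3.135, -0.002, 1.406]
force: [-0.2, 0.5, -0.9]
grip_width: 0.0461
```

{"op": "carry_out", "data": {"targets": [[0, 0, 0, 0, 0, 0, 200], [0, 0, 0, 0, 0, 0, 200], [0, 0, 0, 0, 0, 0, 200]]}}

```text
clock: 56.13
position: [0.4754, -0.2862, 0.0563]
tool_rot: [3.14, 0.001, 1.407]
force: [0.8, -1.0, -0.3]
grip_width: 0.0459
```

```bash
python3 - <<'E'
from h import *
g=held('w31')
E
```

```text
[ 0.4754 -0.2862  0.0563] [3.14011362e+00 6.08500581e-04 1.40673872e+00] 0.04593009157139444 [ 0.78140092 -1.04681467 -0.34526192]
11243 [[-0.0221 -0.022  -0.0396]
 [-0.0211 -0.0216 -0.0388]
 [-0.0102 -0.0005 -0.0207]
 [ 0.0229  0.0218  0.017 ]
 [ 0.0237  0.022   0.0216]]
```

{"op": "carry_out", "data": {"targets": [[0, 0, 12, 0, 0, 0, 200], [0, 0, 11, 0, 0, 0, 200], [0, 0, 6, 0, 0, 0, 200], [0, 0, 1.5, 0, 0, 0, 200], [0, 0, 0, 0, 0, 0, 200]]}}

```text
clock: 56.6
position: [0.4748, -0.2854, 0.0242]
tool_rot: [-3.141, -0.001, 1.407]
force: [-0.6, 2.0, 5.3]
grip_width: 0.0462
```

{"op": "carry_out", "data": {"targets": [[0, 0, 0, 0, 0, 0, 200], [0, 0, 0, 0, 0, 0, 80], [0, 0, 0, 0, 0, 0, 60], [0, 0, 0, 0, 0, 0, 0], [0, 0, 0, 0, 0, 0, 0]]}}

```text
clock: 57.02
position: [0.4748, -0.2856, 0.0242]
tool_rot: [-3.141, 0.0, 1.407]
force: [-0.1, -0.2, 0.3]
grip_width: 0.0851
```

{"op": "carry_out", "data": {"targets": [[0, 0, 0, 0, 0, 0, 0], [0, 0, 0, 0, 0, 0, 0], [0, 0, -20, 0, 0, 0, 0], [0, 0, -35, 0, 0, 0, 0], [0, 0, -35, 0, 0, 0, 0]]}}

```text
clock: 57.43
position: [0.474, -0.2855, 0.1148]
tool_rot: [-3.139, -0.0, 1.406]
force: [-0.3, 0.6, 0.4]
grip_width: 0.0855
```

{"op": "carry_out", "data": {"targets": [[0, 0, -35, 0, 0, 0, 0], [0, 0, -35, 0, 0, 0, 0], [0, 0, -35, 0, 0, 0, 0], [0, 0, -35, 0, 0, 0, 0], [0, 0, 0, 0, 0, 0, 0]]}}

```text
clock: 57.85
position: [0.4764, -0.2872, 0.2602]
tool_rot: [3.134, 0.002, 1.406]
force: [0.8, -0.5, 1.2]
grip_width: 0.0858
```

{"op": "carry_out", "data": {"targets": [[0, 0, 0, 0, 0, 0, 0], [0, 0, 0, 0, 0, 0, 0], [0, 0, 0, 0, 0, 0, 0]]}}

```text
clock: 58.1
position: [0.4745, -0.2853, 0.2534]
tool_rot: [-3.14, -0.0, 1.407]
force: [-0.2, 0.6, 0.4]
grip_width: 0.0855
```

```bash
python3 - <<'E'
from h import *
s=bot.observe(); print(np.round(s['position'],4),s['tool_rot'],s['clock'],s['force'],s['grip_width'])
g=snap('wrist','w32'); comps(g,(.36,.6,-.48,-.2,.055,.075),100)
t=snap('scene','s32'); comps(t,(.36,.6,-.48,-.2,.05,.075),20,60); print('plate'); comps(t,(.4,.65,.23,.43,.045,.065),50);comps(t,(.35,.7,.15,.5,.0105,.018),1000); print('knob');comps(t,(.42,.54,-.0,.17,.06,.082),10,70)
E
```

```text
[ 0.4745 -0.2853  0.2534] [-3.14012027e+00 -3.64498041e-04  1.40705118e+00] 58.1 [-0.18532411  0.64799704  0.37940973] 0.08552841994644844
376 [320. 177.] [ 0.4727 -0.287   0.0616] (array([ 473.2, -285.5]), array([46.7, 46.6]), 36.2)
390 [334. 251.] [ 0.4745 -0.3856  0.0608] (array([ 474.3, -384.7]), array([46.5, 46.7]), 62.2)
106 [227. 186.] [ 0.4776 -0.3826  0.0583] (array([ 477.2, -382.9]), array([49.9, 42.9]), 26.8)
106 [256. 195.] [ 0.4772 -0.2826  0.0584] (array([ 475.9, -282.4]), array([49.4, 42.2]), 28.5)
plate
193 [458. 279.] [0.5282 0.3409 0.0519] (array([526.5, 340.5]), array([19.8, 69.4]), 2.0)
3057 [454. 290.] [0.5346 0.342  0.0139] (array([522.6, 342.6]), array([234.9, 160.6]), 0.9)
knob
118 [370. 230.] [0.4803 0.0818 0.0715] (array([479. ,  82.7]), array([54.2, 11.6]), 79.0)
```

View pics/s32.png

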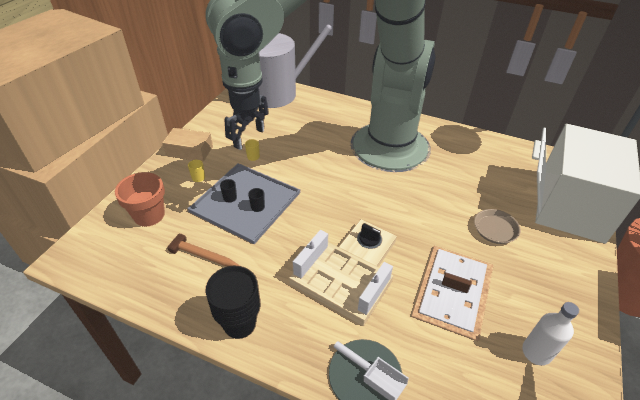

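```bash
python3 -c "
from workcell import bot
print(bot.job_done())"
```

```text
the job is handed in; nothing more can be done
None
```

The job is done and handed in, at about 58 s of robot time. It gave no verdict, so what follows rests on my own measurements.

**What I did:**
- **Pots into the jig:** I stood the two black pots in the two pockets nearest the knob and left the yellow look-alikes alone.
- **Plate on:** I lowered the plate over both pins until it touched down. A close look from the wrist camera showed it level, with both pins through their holes.
- **Knob:** I turned it clockwise until the tool had gone 1.25 rad and the torque rose to 1.2 N m, so it was against the 1.2 rad stop. After I let go, the grip bar was back in line with the jig.
- **Plate and pots back:** I laid the plate on the cork mat, handle up, and put both pots back in the grey tray.

**Last checks before handing in:**
- **Pots:** both are upright in the tray, about 50 mm either side of its middle, with rims about 62 mm above the bench. The wrist camera reads about 1.3 mm low.
- **Plate:** by the wrist camera just after laying it down, it sits flat and about 2 mm from the mat's middle. The last scene view showed it still there.
- **Knob:** at rest.
- **Dibber:** looks unmoved in the last picture; I did not measure it.
- **Gripper:** open and about 0.19 m above the nearest pot, touching nothing.

**Disagreements:** the cameras differed by 2–3 mm, for example on the jig's centre and the plate. The wrist camera also suggested the plate sat about 2 mm off-centre in the grip. Both were within what the fits allow, and I noticed no knock or loosened grip.

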